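# Load the temperature-soak box with thickness blocks

## Robot

A 6-joint arm with a two-finger parallel gripper is mounted at the origin on a cart in front of the work surface, level with it; the furniture and walls round the work are solid. World frame = base frame: x ahead of the robot, y to its left, z up, the work surface at z = 0. Lengths are in m, angles in rad, forces in N, time in s.
With the tool pointing down it reaches from about 0.3 to 0.875 m from the base axis. Payload 6.4 kg.
Tool frame: the origin (TCP) lies on the centre line of the jaws, within the pads' length; the fingertips stand 22 mm ahead of it and the grasp point (between the pads) lies 3 mm ahead of it; z points along the fingers, y is the line along which they close (so a half turn about z gives the same grasp; the last joint's range is limited). The gripper opens to 85 mm and grips with 20 to 120 N. Pads are 22 mm wide; open, the fingers measure 114 mm over their backs; the gripper's body (76 mm by 85 mm) begins 54 mm behind the grasp point. The pads swing forward as they close: fully open they stand 13 mm farther back than shut.
Start: joints at [-1.462, 0.181, 1.607, -0, 1.354, -0.206], TCP at [0.178, -0.547, 0.253] pointing down, gripper open.
Joint ranges: [-2.99, 2.99], [-0.89, 2.07], [0.3, 2.58], [-1.14, 4.28], [0, 2.63], [-3.12, 3.12]. Speed limits (rad/s): [2.57, 2.57, 3.01, 3.14, 3.14, 3.14].

## Interface

Orientations are given as a unit quaternion [w, x, y, z].
In Python, from bench import ctrl gives the robot as it stands. The module is installed in compiled form; this text tells all that it offers.
- The arm moves only by the tool servo_tool, never from a script. Its argument "commands" is a list of rows, each a list of 3 entries, a list of its own where there are three numbers: the shift along the tool's x, y, z in mm, then the turn about the tool's z in rad, then the finger opening in mm, from 0 to 85.4. In form: [[[dx, dy, dz], turn, jaw], ...]. A call has 1 to 20 rows; each row shifts and turns the commanded pose from where the row before left it, along the tool's axes as they then stand; what a row does not reach is not made up. A row lasts 1/8 s, in which the tool goes at most 62.5 mm and 10.7 degrees, less where a joint would pass 70% of its speed; a pose out of reach is approached as far as the arm can. A call with a gripper value outside its range is refused whole. The fingers move at their own pace and stop on an object; the grip force is fixed at half the most. Time passes only in rows, so rows that do not move let the fingers close. It gives the time, the measured TCP pose, the force, the opening and the grip force at its end, in the units of the state.
- ctrl.get_obs(): the state, without advancing time (a new reading comes with each control period).
- ctrl.camera(name): name is "scene" or "top"; returns a dict with "color" (480x640x3 uint8, red, green, blue), "z_map" (480x640 float32, m along the optical axis (not along the pixel's ray), 0 where there is no reading), "fx", "fy", "cx", "cy" (pixels), "R" (3x3) and "t" (3): a world point X has camera coordinates R X + t. Camera axes: x right, y down, z forward; pixel columns grow to the right and rows downward; lengths in m; the calibration is good to about 2 mm. A picture is of the moment at which its call begins.
- ctrl.hand_in(): hands the job in; it is judged then, once.
The state is a dict: "time_s": time; "q": joint angles; "dq": joint speeds; "joint_efforts": joint torques, N m; "eef_pos": TCP position; "eef_rot": TCP orientation; "wrist_force": force on the tool from outside, world axes, zero at the start; "torque": the same for the moment, N m; "opening": opening from 0.0 (shut) to 1.0 (fully open); "grasp_force": force on a finger pad.
Only numpy, scipy, OpenCV 4.12 (cv2) and the standard library are available. Lean on these libraries where they do the work, as an engineer would, in place of code of your own. Each camera call takes 0.05 s, during which the arm holds its last target. There are 200 camera calls.

## Task

Put the small steel thickness blocks to soak: slide the retaining gate of the carriage fully open, lay every small block flat in a pocket of its own, and slide the gate fully back over them. Then raise the sash of the soak box fully, push the carriage fully home inside by its knob, and lower the sash fully behind it, never letting sash and carriage run into each other. Leave the bigger block and the cork where they stand.

Things in the scene. Friction and masses are not known exactly. Their poses are not given: they have to be found in the camera images.
- station: Soak box on a grey base plate 246 x 196 x 10 mm (x -143 to +103), fixed; origin on the bench under the middle of the sash; x points into the box, y left, z up. The box lies behind the sash (x +7 to +102), clear roof, top at z = 87 mm; the sash runs in two posts 16 x 12 mm at x = 0, y = +-93, 178 mm tall. The carriage stands in front (-x).
- carriage (a joint): Travel of the carriage along station +x: 0 = fully out, 0.144 = fully home in the box (stop). Stays where it is left (friction 4 N). Carriage plate 78 x 172 mm; it is under the sash line while the joint is between 0.057 and 0.138, and then the sash must be raised at least 0.065. Axes parallel to the station's.
- carriage_knob (a point): Grip point on the carriage's upright round black knob, 16 mm in diameter, z = 14 to 56 mm, the point at z = 46; the knob stands on a rod (8 mm thick, at z = 16), 118 mm in front of the pocket row, and stays outside, 54 mm in front of the sash, when the carriage is home. Axes as the station's.
- gate (a joint): Travel of the retaining gate on the carriage, towards the knob (station -x): 0 = fully closed, bar over the middle of the pocket row; 0.048 = fully open (stop), pockets free. Stays where it is left (friction 0.8 N).
- gate_grip (a point): Grip point on the gate's upright black fin, 10 mm thick along station x, 34 mm long along y, from z = 43 to 73 mm, the point at z = 65. It stands on the middle of the gate bar (16 mm wide along x, 171 mm long along y, z = 38.5 to 43.5 mm).
- sash (a joint): Height of the vertical sliding sash: 0 = fully down, 0.085 = fully raised (stop). Stays where it is left (friction 7 N, weight 2.5 N).
- sash_grip (a point): Grip point on the sash's black bar handle along its top edge: 10 mm thick along station x, 70 mm long along y, its top 10 mm above and its foot 19 mm below this point; the point, 27 mm above the box's roof, is at z = 114 mm with the sash down.
- pocket_1 (a point): Centre of the floor of pocket 1 of the carriage (z = 20 mm, row along station y, 41 mm pitch). Each pocket is 31 mm (station x) by 36 mm (y) inside; its half-round lips at the front and back are 3 mm high, the dividers to its sides 9 mm high and 5 mm thick. Axes as the station's.
- pocket_2 (a point): Centre of the floor of pocket 2 of the carriage (z = 20 mm, row along station y, 41 mm pitch). Each pocket is 31 mm (station x) by 36 mm (y) inside; its half-round lips at the front and back are 3 mm high, the dividers to its sides 9 mm high and 5 mm thick. Axes as the station's.
- pocket_3 (a point): Centre of the floor of pocket 3 of the carriage (z = 20 mm, row along station y, 41 mm pitch). Each pocket is 31 mm (station x) by 36 mm (y) inside; its half-round lips at the front and back are 3 mm high, the dividers to its sides 9 mm high and 5 mm thick. Axes as the station's.
- pocket_4 (a point): Centre of the floor of pocket 4 of the carriage (z = 20 mm, row along station y, 41 mm pitch). Each pocket is 31 mm (station x) by 36 mm (y) inside; its half-round lips at the front and back are 3 mm high, the dividers to its sides 9 mm high and 5 mm thick. Axes as the station's.
- block_1: Small ground steel block, 24 mm (x) by 30 mm (y) by 15 mm high, about 65 g; origin at the centre of its underside. 2 to 4 of these are there (None: absent, or held). It fits a pocket with its 30 mm side along station y, either way round.
- block_2: Small ground steel block, 24 mm (x) by 30 mm (y) by 15 mm high, about 65 g; origin at the centre of its underside. 2 to 4 of these are there (None: absent, or held). It fits a pocket with its 30 mm side along station y, either way round.
- block_3: Small ground steel block, 24 mm (x) by 30 mm (y) by 15 mm high, about 65 g; origin at the centre of its underside. 2 to 4 of these are there (None: absent, or held). It fits a pocket with its 30 mm side along station y, either way round.
- block_4: Small ground steel block, 24 mm (x) by 30 mm (y) by 15 mm high, about 65 g; origin at the centre of its underside. 2 to 4 of these are there (None: absent, or held). It fits a pocket with its 30 mm side along station y, either way round.
- big_block: Bigger ground steel block, 32 x 40 x 20 mm, does not belong in the box; origin at the centre of its underside.
- cork: Cork stopper, 25 mm across and 38 mm tall, standing on the bench; origin at the centre of its underside.

How it is judged:
On the way, in this order (a step that is already met when the one before it is completed fails the run):
1. the gate is slid fully open with the carriage out (value of joint gate above 0.042 m and value of joint carriage below 0.03 m), for 0.2 s.
2. every small block lies flat in a pocket and the gate is slid fully back over them, the carriage still out ((distance between block_1 and pocket_1 below 0.007 m or distance between block_1 and pocket_2 below 0.007 m or distance between block_1 and pocket_3 below 0.007 m or distance between block_1 and pocket_4 below 0.007 m) and angle between each of block_1, block_2, block_3, block_4's own z axis and vertical below 0.1 rad and (distance between block_2 and pocket_1 below 0.007 m or distance between block_2 and pocket_2 below 0.007 m or distance between block_2 and pocket_3 below 0.007 m or distance between block_2 and pocket_4 below 0.007 m) and (distance between block_3 and pocket_1 below 0.007 m or distance between block_3 and pocket_2 below 0.007 m or distance between block_3 and pocket_3 below 0.007 m or distance between block_3 and pocket_4 below 0.007 m) and (distance between block_4 and pocket_1 below 0.007 m or distance between block_4 and pocket_2 below 0.007 m or distance between block_4 and pocket_3 below 0.007 m or distance between block_4 and pocket_4 below 0.007 m) and value of joint gate below 0.005 m and value of joint carriage below 0.03 m), for 0.2 s.
3. the sash is raised fully, the carriage still out (value of joint sash above 0.07 m and value of joint carriage below 0.03 m), for 0.2 s.
4. the carriage is pushed fully home under the raised sash, the gate closed (value of joint carriage above 0.139 m and value of joint sash above 0.07 m and value of joint gate below 0.005 m), for 0.2 s.
At the end, for the whole second after the job is handed in: Every small block that is there lies flat and at rest in a pocket (origin within 7 mm of the pocket's point, tilt under 0.1 rad), gate closed (joint under 0.005), carriage home (joint over 0.139), sash down (joint under 0.005) ((distance between block_1 and pocket_1 below 0.007 m or distance between block_1 and pocket_2 below 0.007 m or distance between block_1 and pocket_3 below 0.007 m or distance between block_1 and pocket_4 below 0.007 m) and angle between each of block_1, block_2, block_3, block_4's own z axis and vertical below 0.1 rad and (distance between block_2 and pocket_1 below 0.007 m or distance between block_2 and pocket_2 below 0.007 m or distance between block_2 and pocket_3 below 0.007 m or distance between block_2 and pocket_4 below 0.007 m) and (distance between block_3 and pocket_1 below 0.007 m or distance between block_3 and pocket_2 below 0.007 m or distance between block_3 and pocket_3 below 0.007 m or distance between block_3 and pocket_4 below 0.007 m) and (distance between block_4 and pocket_1 below 0.007 m or distance between block_4 and pocket_2 below 0.007 m or distance between block_4 and pocket_3 below 0.007 m or distance between block_4 and pocket_4 below 0.007 m) and linear speed of each of block_1, block_2, block_3, block_4 below 0.02 m/s and value of joint each of gate, sash below 0.005 m and value of joint carriage above 0.139 m); the robot touches nothing.
It fails at once if sash and carriage run into each other: the carriage is under the sash line while the sash is raised less than 0.06 (value of joint carriage between 0.057 and 0.136 m and value of joint sash below 0.06 m).
It fails at once if the bigger block or the cork is moved by more than 5 cm or tipped over (distance of any of big_block, cork from where it was at the start of the episode above 0.05 m or angle between any of cork, big_block's own z axis and vertical above 0.7 rad).
Of block_1, block_2, block_3, block_4 only 2 to 4 are there at a start; the rules pass over those that are not, and their reading is None.
At some moment in a run one of block_1, block_2, block_3, block_4 may be knocked a few centimetres aside while the robot is not near it.
Once in a run the grip may slacken for a moment while it holds something.
It also fails if it takes over 210 s, if anything falls off the work surface, if the arm or the gripper's body presses on something with over 40 N, if the wrist force passes 120 N, or if a joint passes its speed limit or range.

## Working session

There is one attempt and no reset: what is moved stays moved. The work goes in short steps, Python scripts to look and compute and a tool call to move; the robot and the scene stay as the last step left them, time stands still between calls to the robot, and variables do not carry over. Pictures are saved under pics/ and viewed, at most 14 in all, crops included, and the job is handed in when it is done.

Besides the shell and the picture viewer there is one more tool, called after "Request:" as name(argument=value, ...) on one line, values as JSON. servo_tool: Moves the arm, as the interface text tells. Its arguments: {"type":"object","properties":{"commands":{"type":"array"}},"required":["commands"]}

```bash
mkdir -p pics; python3 - <<'E'
from bench import ctrl
import cv2,numpy as np
for n in("top","scene"):
    c=ctrl.camera(n); cv2.imwrite(f"pics/{n}0.png",c["color"][:,:,::-1]); np.savez(f"{n}0.npz",**c)
    print(n,c["fx"],c["cx"],c["cy"],c["R"].round(3).tolist(),c["t"].round(3), "campos",(-c["R"].T@c["t"]).round(3))
o=ctrl.get_obs();print({k:np.round(v,3).tolist() for k,v in o.items()})
E
```

```text
top 508.9001515278643 317.32734221095114 242.69924735673467 [[0.027, -1.0, 0.004], [-0.993, -0.027, -0.113], [0.113, -0.001, -0.994]] [0.103 0.543 1.112] campos [0.411 0.119 1.166]
scene 547.5231835507941 323.64645208024723 240.72904998225042 [[-0.654, -0.757, -0.007], [-0.388, 0.343, -0.856], [0.65, -0.557, -0.518]] [0.431 0.257 0.891] campos [-0.197  0.734  0.685]
{'time_s': 0.1, 'q': [-1.462, 0.182, 1.608, 0.0, 1.354, -0.206], 'dq': [0.001, -0.002, -0.003, -0.001, -0.001, 0.0], 'joint_efforts': [0.001, -44.588, -35.224, -0.0, 0.004, 0.0], 'eef_pos': [0.178, -0.546, 0.252], 'eef_rot': [-0.001, 0.988, 0.157, 0.0], 'wrist_force': [0.404, 0.379, -0.072], 'torque': [0.016, -0.024, 0.006], 'grasp_force': 0.0, 'opening': 0.995}
```

View pics/top0.png

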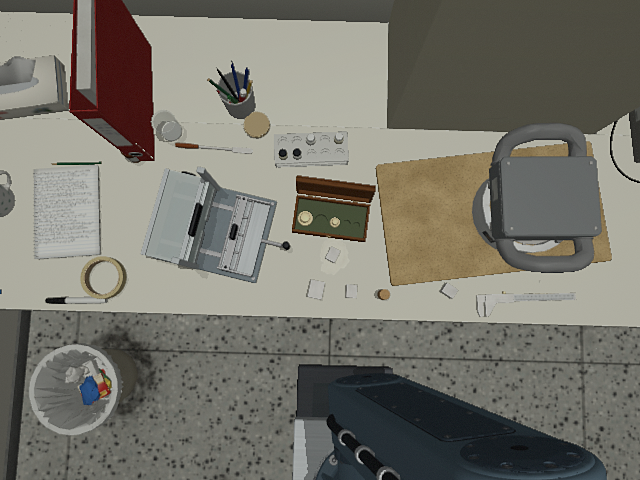

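View pics/scene0.png

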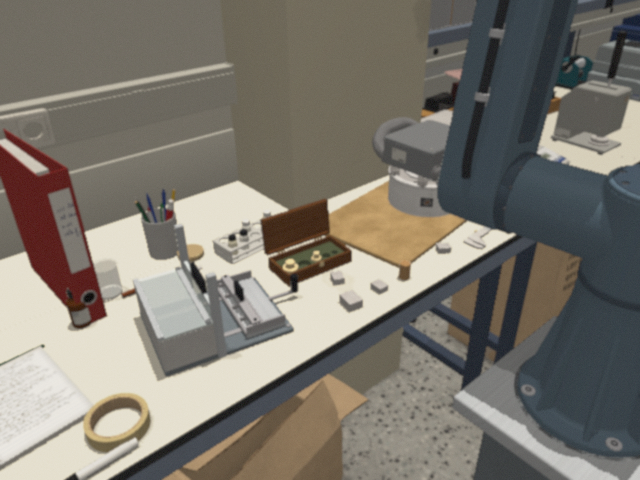

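The top view shows the station at about (210,222), with its x axis pointing image-left and slightly up, and the knob at (285,245). Block candidates are at (332,254), (351,291) and (449,290), a bigger one is at (316,290), and the cork is at (384,295). The scene view agrees: four metal blocks, one of them larger.

```bash
cat > h.py <<'E'
import numpy as np,cv2
def grab(n):
    from bench import ctrl
    return ctrl.camera(n)
def ray(c,u,v,z):
    d=c["R"].T@np.array([(u-c["cx"])/c["fx"],(v-c["cy"])/c["fy"],1.]); o=-c["R"].T@c["t"]
    return o+d*(z-o[2])/d[2]
def zpt(c,u,v):
    z=c["z_map"][int(round(v)),int(round(u))]
    return c["R"].T@(np.array([(u-c["cx"])/c["fx"]*z,(v-c["cy"])/c["fy"]*z,z])-c["t"])
def proj(c,X):
    p=c["R"]@np.asarray(X,float)+c["t"]; return c["fx"]*p[0]/p[2]+c["cx"],c["fy"]*p[1]/p[2]+c["cy"]
def cloud(c):
    v,u=np.mgrid[:480,:640]; z=c["z_map"]
    P=np.stack([(u-c["cx"])/c["fx"]*z,(v-c["cy"])/c["fy"]*z,z],-1)
    return (P-c["t"])@c["R"]
E
python3 - <<'E'
from h import *
c=dict(np.load("top0.npz")); im=c["color"][:,:,::-1]
a=cv2.resize(im[230:310,285:475],None,fx=4,fy=4,interpolation=cv2.INTER_CUBIC)
b=cv2.resize(im[160:290,135:300],None,fx=4,fy=4,interpolation=cv2.INTER_CUBIC)
cv2.imwrite("pics/a.png",a);cv2.imwrite("pics/b.png",b)
P=cloud(c)
for u,v in [(332,254),(316,289),(351,290),(449,290),(384,294),(285,245),(235,231),(196,220),(400,305),(245,265)]:
    print((u,v),P[v,u].round(4),c["color"][v,u], ray(c,u,v,.015).round(4))
E
```

```text
(332, 254) [0.5171 0.0836 0.0162] [175 174 169] [0.5173 0.0835 0.015 ]
(316, 289) [0.437  0.1177 0.0207] [178 178 172] [0.4372 0.1177 0.015 ]
(351, 290) [0.437  0.039  0.0166] [176 176 170] [0.437  0.0388 0.015 ]
(449, 290) [ 0.443  -0.1828  0.0122] [172 171 166] [ 0.4429 -0.1821  0.015 ]
(384, 294) [ 0.4297 -0.0331  0.0337] [147 121  82] [ 0.43   -0.0356  0.015 ]
(285, 245) [0.5305 0.1883 0.0561] [44 46 47] [0.5349 0.1909 0.015 ]
(235, 231) [0.5573 0.2979 0.0646] [5 5 6] [0.5639 0.3059 0.015 ]
(196, 220) [0.5704 0.3701 0.1229] [10  6 10] [0.5868 0.3961 0.015 ]
(400, 305) [ 0.4064 -0.0741  0.0016] [177 176 163] [ 0.4064 -0.0719  0.015 ]
(245, 265) [0.4868 0.2796 0.017 ] [163 167 166] [0.4869 0.2798 0.015 ]
```

View pics/a.png

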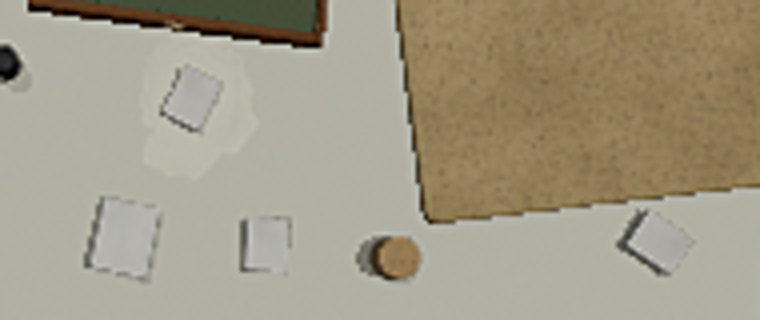

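View pics/b.png

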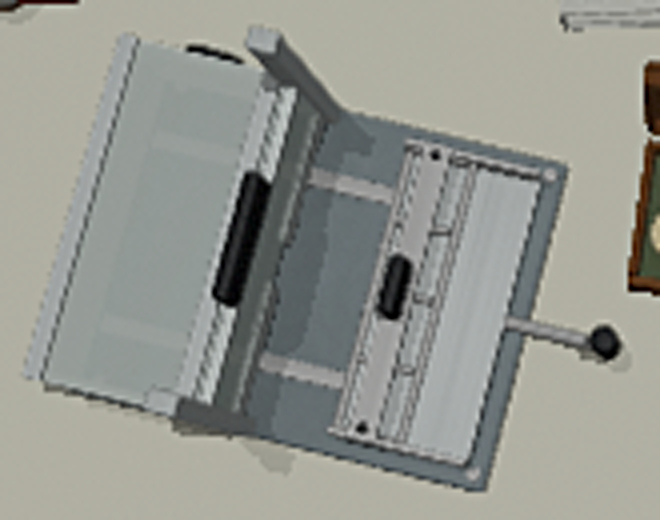

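The crops show three small blocks at top pixels (332.7,254.5), (351.7,290.7) and (449.2,290.5), and the big block at (316,289.5). The gate is closed, with its fin at about (234,231). The sash is down, its handle at about (196,219), and the knob is at (286,245).

```bash
cat >> h.py <<'E'
def dark(c,u0,u1,v0,v1,z):
    """centroid and long-axis of a black part's top face, on plane z"""
    m=np.zeros((480,640),np.uint8); m[v0:v1,u0:u1]=(c["color"].max(2)<60)[v0:v1,u0:u1]
    m=m.astype(bool)&(np.abs(cloud(c)[...,2]-z)<.012)
    v,u=np.nonzero(m); p=np.array([ray(c,a,b,z)[:2] for a,b in zip(u,v)])
    return p.mean(0),len(p),np.degrees(np.arctan2(*np.linalg.svd(p-p.mean(0))[2][0][::-1]))
def blocks(c,z=.015,reg=(300,470,235,305),amin=60,amax=400):
    u0,u1,v0,v1=reg; k=8
    im=cv2.resize(c["color"][v0:v1,u0:u1],None,fx=k,fy=k,interpolation=cv2.INTER_LINEAR).astype(int)
    m=((im[...,0]-im[...,2]<10)&(im[...,0]>145)).astype(np.uint8)
    m=cv2.morphologyEx(m,cv2.MORPH_OPEN,np.ones((k*3,k*3),np.uint8)); out=[]
    for t in cv2.findContours(m,cv2.RETR_EXTERNAL,cv2.CHAIN_APPROX_NONE)[0]:
        if not amin<cv2.contourArea(t)/k/k<amax: continue
        px=t[:,0]; w=np.array([ray(c,u0+(a+.5)/k-.5,v0+(b+.5)/k-.5,z)[:2] for a,b in px])
        r=cv2.minAreaRect((w*1000).astype(np.float32)); b=cv2.boxPoints(r)
        e=[b[1]-b[0],b[2]-b[1]]; L=max(e,key=np.linalg.norm)
        out.append((np.round(r[0],1),np.round(sorted(r[1]),1),round(float(np.degrees(np.arctan2(L[1],L[0]))%180),1)))
    return out
E
python3 - <<'E'
from h import *
c=dict(np.load("top0.npz"))
for b in blocks(c): print(b)
for b in blocks(c,.020): print("z20",b)
k=dark(c,278,295,236,255,.056);f=dark(c,226,245,220,245,.073);s=dark(c,185,206,198,240,.124)
print(k,f,s)
for a,b in((k,f),(f,s),(k,s)):
    d=b[0]-a[0]; print(np.hypot(*d),np.degrees(np.arctan2(d[1],d[0])))
E
```

```text
(array([435. ,  37.6]), array([23.2, 29.8]), 178.7)
(array([ 442.5, -183.9]), array([23.6, 29.9]), 57.4)
(array([436.6, 117.9]), array([32.8, 40.6]), 170.8)
(array([517. ,  82.7]), array([24.5, 30.2]), 154.8)
z20 (array([434.9,  37.9]), array([23.1, 29.7]), 178.7)
z20 (array([ 442.4, -182.6]), array([23.5, 29.8]), 57.4)
z20 (array([436.5, 117.9]), array([32.6, 40.4]), 170.8)
z20 (array([516.6,  82.8]), array([24.4, 30.1]), 154.8)
(array([0.53145456, 0.18687892]), 34, np.float64(-117.3141624023662)) (array([0.5557407 , 0.30142575]), 74, np.float64(169.62070327813692)) (array([0.57237582, 0.37282739]), 206, np.float64(167.97376049806903))
0.11709309499745499 78.02945182418584
0.07331385722447259 76.88520603116653
0.19039796151666516 77.58887818321273
```

Request:
servo_tool(commands=[[[0, 0, 0], 0.105, 60], [[0, 0, 0], 0.105, 60], [[0, 0, 0], 0.105, 60], [[0, 0, 0], 0.105, 60], [[0, 0, 0], 0.105, 60], [[0, 0, 0], 0, 60]])

```text
time_s: 0.85
eef_pos: [0.178, -0.5465, 0.2528]
eef_rot: [-0.0, 0.995, -0.104, -0.0]
wrist_force: [-0.2, 0.5, 0.1]
opening: 0.704
grasp_force: 0.0
```

```bash
cat >> h.py <<'E'
def to(*pts):
    """shifts (mm) in tool axes from measured pose to each successive world target (TCP, m)"""
    from bench import ctrl
    from scipy.spatial.transform import Rotation as Ro
    o=ctrl.get_obs(); q=np.array(o["eef_rot"]); Rm=Ro.from_quat(q,scalar_first=True).as_matrix()
    p=np.array(o["eef_pos"]); print("t",o["time_s"],"tcp",p.round(4),"yaw_y",np.degrees(np.arctan2(Rm[1,1],Rm[0,1])).round(2),"tilt",Rm[2,:2].round(4),"open",round(o["opening"]*85.4,1),"F",np.round(o["wrist_force"],1),"g",round(o["grasp_force"],1),"q6",round(o["q"][5],2))
    for t in pts: t=np.array(t); print(" ->",t,((t-p)@Rm*1000).round(1)); p=t
E
python3 - <<'E'
from h import *
c=dict(np.load("top0.npz"))
P=cloud(c)
for n,r,z in (("k",(278,295,236,255),.056),("f",(226,245,220,245),.073),("s",(185,206,198,240),.124)):
    u0,u1,v0,v1=r; m=(c["color"].max(2)<60)&(P[...,2]>z-.005); m2=np.zeros_like(m); m2[v0:v1,u0:u1]=m[v0:v1,u0:u1]
    print(n,P[m2].mean(0).round(4),m2.sum(), P[m2][:,2].max())
to((.5557,.3014,.25),(.5557,.3014,.12),(.5557,.3014,.068))
E
```

```text
k [0.5319 0.1871 0.0547] 32 0.05966674181968165
f [0.5571 0.3021 0.0712] 61 0.07623407373655157
s [0.5724 0.373  0.1269] 175 0.13388372859666675
t 0.85 tcp [ 0.178  -0.5465  0.2528] yaw_y -101.99 tilt [-0.0003 -0.0009] open 60.1 F [-0.2  0.5  0.1] g 0.0 q6 0.32
 -> [0.5557 0.3014 0.25  ] [ 193.3 -907.8    3.6]
 -> [0.5557 0.3014 0.12  ] [0.0e+00 1.0e-01 1.3e+02]
 -> [0.5557 0.3014 0.068 ] [ 0.  0. 52.]
```

Request:
servo_tool(commands=[[[4, -20, 0], 0, 60], [[9, -40, 0], 0, 60], [[10, -47, 0], 0, 60], [[10, -47, 0], 0, 60], [[10, -47, 0], 0, 60], [[10, -47, 0], 0, 60], [[10, -47, 0], 0, 60], [[10, -47, 0], 0, 60], [[10, -47, 0], 0, 60], [[10, -47, 0], 0, 60], [[10, -47, 0], 0, 60], [[10, -47, 0], 0, 60], [[10, -47, 0], 0, 60], [[10, -47, 0], 0, 40], [[10, -47, 0], 0, 40], [[10, -47, 0], 0, 40], [[10, -47, 0], 0, 40], [[10, -47, 0], 0, 40], [[10, -47, 0], 0, 40], [[10, -49, 0], 0, 40]])

```text
time_s: 3.35
eef_pos: [0.5567, 0.3025, 0.253]
eef_rot: [0.0, 0.995, -0.104, -0.0]
wrist_force: [0.5, -0.3, 0.1]
opening: 0.465
grasp_force: 0.0
```

```bash
python3 - <<'E'
from h import *
to((.556,.3017,.25),(.556,.3017,.068))
E
```

```text
t 3.35 tcp [0.5567 0.3025 0.253 ] yaw_y -101.89 tilt [-0.0002  0.0003] open 39.7 F [ 0.5 -0.3  0.1] g 0.0 q6 2.09
 -> [0.556  0.3017 0.25  ] [-0.5  0.9  3. ]
 -> [0.556  0.3017 0.068 ] [ 0.00e+00 -1.00e-01  1.82e+02]
```

Request:
servo_tool(commands=[[[0, 1, 25], 0, 40], [[0, 0, 40], 0, 40], [[0, 0, 40], 0, 40], [[0, 0, 40], 0, 40], [[0, 0, 25], 0, 40], [[0, 0, 15], 0, 40], [[0, 0, 0], 0, 5], [[0, 0, 0], 0, 5], [[0, 0, 0], 0, 5], [[0, 0, 0], 0, 5], [[0, 0, 0], 0, 5], [[0, 0, 0], 0, 5]])

```text
time_s: 4.85
eef_pos: [0.5567, 0.3003, 0.0693]
eef_rot: [-0.0, 0.994, -0.105, 0.001]
wrist_force: [-0.4, 0.7, 4.2]
opening: 0.104
grasp_force: 61.5
```

Request:
servo_tool(commands=[[[0, 8, 0], 0, 5], [[0, 10, 0], 0, 5], [[0, 10, 0], 0, 5], [[0, 10, 0], 0, 5], [[0, 6, 0], 0, 5], [[0, 3, 0], 0, 5], [[0, 1, 0], 0, 5], [[0, 0, 0], 0, 5], [[0, 0, 0], 0, 5]])

```text
time_s: 5.98
eef_pos: [0.5466, 0.2534, 0.0692]
eef_rot: [-0.001, 0.994, -0.105, 0.001]
wrist_force: [-0.2, 2.4, 7.0]
opening: 0.104
grasp_force: 62.0
```

```bash
python3 - <<'E'
from h import *
to((.5567,.3003,.0693))
E
```

```text
t 5.975 tcp [0.5466 0.2534 0.0692] yaw_y -102.05 tilt [ 0.0012 -0.0013] open 8.9 F [-0.2  2.4  7. ] g 62.0 q6 2.02
 -> [0.5567 0.3003 0.0693] [  0.1 -48.   -0. ]
```

Request:
servo_tool(commands=[[[0, 0, 0], 0, 30], [[0, 0, 0], 0, 30], [[0, 0, 0], 0, 30], [[0, 0, -20], 0, 30], [[0, 0, -40], 0, 30], [[0, 0, -40], 0, 44], [[0, 25, 0], 0, 44], [[1, 40, 0], 0.05, 44], [[3, 45, 0], 0.1, 44], [[2, 40, 0], 0.08, 44], [[0, 20, 0], 0, 44], [[0, 0, 0], 0, 44], [[0, 0, 0], 0, 44]])

```text
time_s: 7.6
eef_pos: [0.5045, 0.0895, 0.1689]
eef_rot: [-0.0, 0.976, -0.218, 0.0]
wrist_force: [-0.3, 0.3, 0.1]
opening: 0.517
grasp_force: 0.0
```

```bash
python3 - <<'E'
from h import *
c=grab("top"); np.savez("top1.npz",**c); im=c["color"][:,:,::-1]
cv2.imwrite("pics/c.png",cv2.resize(im[180:290,190:350],None,fx=5,fy=5,interpolation=cv2.INTER_CUBIC))
P=cloud(dict(np.load("top0.npz"))); m=(P[...,0]>.54)&(P[...,0]<.62)&(P[...,1]>.0)&(P[...,1]<.15); print("box zmax",P[m][:,2].max())
to((.517,.0827,.12),(.517,.0827,.026))
E
```

```text
box zmax 0.04184115934438642
t 7.65 tcp [0.5045 0.0897 0.1687] yaw_y -115.13 tilt [ 0.0006 -0.0006] open 43.8 F [ 0.1 -0.1  0.5] g 0.0 q6 1.95
 -> [0.517  0.0827 0.12  ] [14.3  1.1 48.7]
 -> [0.517  0.0827 0.026 ] [-0.1  0.1 94. ]
```

View pics/c.png

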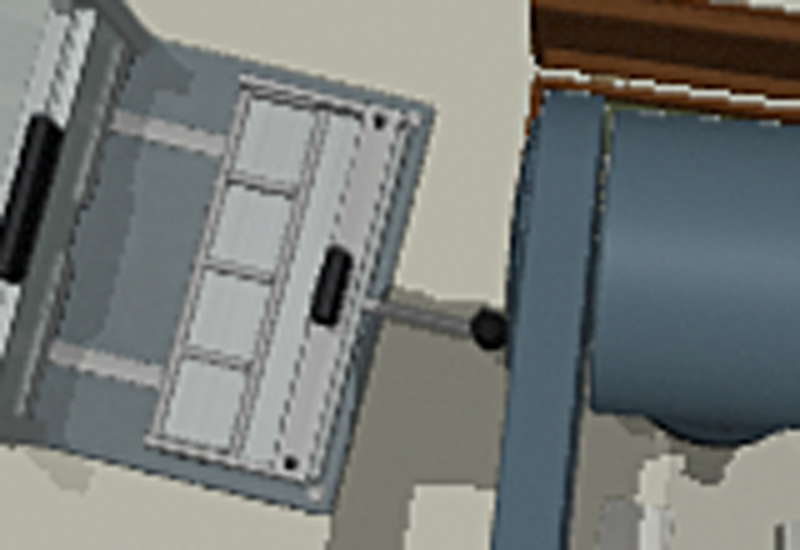

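The crop shows the gate open, the four pockets free at about crop (273,137), (249,226), (230,313) and (208,401), and the fin now at (332,287).

```bash
python3 - <<'E'
from h import *
c=dict(np.load("top1.npz"))
q=np.array([ray(c,190+(u+.5)/5-.5,180+(v+.5)/5-.5,.020)[:2] for u,v in((273,137),(249,226),(230,313),(208,401))])
print(q.round(4),np.linalg.norm(np.diff(q,axis=0),axis=1),q.mean(0))
d=q[0]-q[3];print(np.degrees(np.arctan2(d[1],d[0])))
# dark divider/lip outlines: bright pocket floors
for b in blocks(c,.020,(215,265,190,275),100,600): print(b)
E
```

```text
[[0.6191 0.2866]
 [0.5777 0.2958]
 [0.5377 0.3026]
 [0.4975 0.3107]] [0.04232563 0.04060369 0.04101123] [0.55800903 0.29892484]
-11.222350930609673
(array([496.1, 311.6]), array([31.8, 35.9]), 167.9)
(array([502. , 264.7]), array([16.8, 59. ]), 167.6)
(array([536.1, 303. ]), array([32.1, 36.5]), 167.9)
(array([575.6, 294.3]), array([31.6, 36.6]), 168.7)
(array([547.2, 262.8]), array([ 31.8, 167.3]), 167.7)
(array([616.4, 285.9]), array([30.5, 36.1]), 170.1)
```

Request:
servo_tool(commands=[[[7, 0, 20], 0, 44], [[7, 1, 30], 0, 44], [[0, 0, 40], 0, 44], [[0, 0, 30], 0, 44], [[0, 0, 15], 0, 44], [[0, 0, 8], 0, 44], [[0, 0, 0], 0, 15], [[0, 0, 0], 0, 15], [[0, 0, 0], 0, 15], [[0, 0, 0], 0, 15], [[0, 0, 0], 0, 15], [[0, 0, 0], 0, 15], [[0, 0, 0], 0, 15]])

```text
time_s: 9.28
eef_pos: [0.5169, 0.0819, 0.026]
eef_rot: [-0.0, 0.976, -0.218, 0.001]
wrist_force: [-1.6, 0.7, 5.5]
opening: 0.262
grasp_force: 60.6
```

Request:
servo_tool(commands=[[[0, 0, -15], 0, 15], [[0, 0, -35], 0, 15], [[0, 0, -40], -0.1, 15], [[0, 0, -10], -0.129, 15], [[5, -20, 0], 0, 15], [[11, -44, 0], 0, 15], [[12, -48, 0], 0, 15], [[12, -48, 0], 0, 15], [[10, -41, 0], 0, 15], [[5, -20, 0], 0, 15], [[0, 0, 0], 0, 15], [[0, 0, 0], 0, 15]])

```text
time_s: 10.78
eef_pos: [0.6155, 0.2864, 0.1242]
eef_rot: [0.0, 0.994, -0.106, -0.001]
wrist_force: [0.2, -0.2, -0.5]
opening: 0.264
grasp_force: 59.9
```

```bash
python3 - <<'E'
from h import *
to((.6167,.2867,.07),(.6167,.2867,.0465))
c=grab("scene")
for b in blocks(grab("top")): print(b)
E
```

```text
t 10.775 tcp [0.6155 0.2864 0.1242] yaw_y -102.14 tilt [-0.0017  0.0011] open 22.5 F [ 0.2 -0.2 -0.5] g 59.9 q6 2.04
 -> [0.6167 0.2867 0.07  ] [ 1.3 -0.6 54.2]
 -> [0.6167 0.2867 0.0465] [ 0.  -0.  23.5]
(array([434.8,  37.8]), array([24.1, 29.5]), 177.0)
(array([ 442.5, -183.6]), array([23.9, 30. ]), 57.4)
(array([436.6, 118. ]), array([32.7, 40.7]), 170.9)
```

Request:
servo_tool(commands=[[[1, -1, 20], 0, 15], [[0, 0, 25], 0, 15], [[0, 0, 15], 0, 15], [[0, 0, 10], 0, 15], [[0, 0, 5], 0, 15], [[0, 0, 2], 0, 15], [[0, 0, 0], 0, 15], [[0, 0, 0], 0, 15]])

```text
time_s: 11.88
eef_pos: [0.618, 0.2874, 0.049]
eef_rot: [-0.0, 0.994, -0.105, 0.001]
wrist_force: [-0.8, -0.0, -0.9]
opening: 0.259
grasp_force: 59.9
```

Request:
servo_tool(commands=[[[-1, 1, 1], 0, 15], [[0, 0, 1], 0, 15], [[0, 0, 1], 0, 15], [[0, 0, 0], 0, 15], [[0, 0, 0], 0, 15]])

```text
time_s: 12.5
eef_pos: [0.6164, 0.2865, 0.046]
eef_rot: [0.0, 0.994, -0.105, -0.0]
wrist_force: [-2.3, -1.3, 4.0]
opening: 0.261
grasp_force: 60.5
```

Request:
servo_tool(commands=[[[0, 0, 0], 0, 32], [[0, 0, 0], 0, 32], [[0, 0, 0], 0, 32], [[0, 0, -20], 0, 32], [[0, 0, -35], 0, 32], [[0, 0, -35], 0, 44], [[-10, 21, 0], 0, 44], [[-19, 42, 0], 0, 44], [[-20, 45, 0], 0, 44], [[-20, 45, 0], 0, 44], [[-20, 45, 0], 0, 44], [[-19, 42, 0], 0, 44], [[-18, 41, 0], -0.08, 44], [[0, 0, 0], -0.095, 44], [[0, 0, 0], 0, 44], [[0, 0, 0], 0, 44]])

```text
time_s: 14.5
eef_pos: [0.4349, 0.0383, 0.1361]
eef_rot: [0.0, 1.0, -0.019, 0.001]
wrist_force: [-0.8, -0.4, -0.2]
opening: 0.514
grasp_force: 0.0
```

```bash
python3 - <<'E'
from h import *
c=grab("top"); np.savez("top2.npz",**c); im=c["color"][:,:,::-1]
cv2.imwrite("pics/d.png",cv2.resize(im[180:310,190:350],None,fx=4,fy=4,interpolation=cv2.INTER_CUBIC))
for b in blocks(c,.035,(215,265,190,275),80,600): print(b)
to((.4348,.0377,.026))
E
```

```text
(array([495. , 309.1]), array([31.3, 35.5]), 167.9)
(array([500.9, 262.8]), array([16.5, 58. ]), 167.7)
(array([534.5, 300.7]), array([31.6, 36. ]), 167.9)
(array([573.5, 292. ]), array([31.2, 36. ]), 168.7)
(array([545.4, 261. ]), array([ 31.3, 165.1]), 167.6)
(array([616.7, 285.1]), array([24.4, 29.5]), 167.8)
t 14.55 tcp [0.4348 0.0384 0.1358] yaw_y -92.11 tilt [0.001  0.0001] open 44.1 F [ 0.4 -1.  -0.5] g 0.0 q6 1.42
 -> [0.4348 0.0377 0.026 ] [-1.000e-01  7.000e-01  1.098e+02]
```

View pics/d.png

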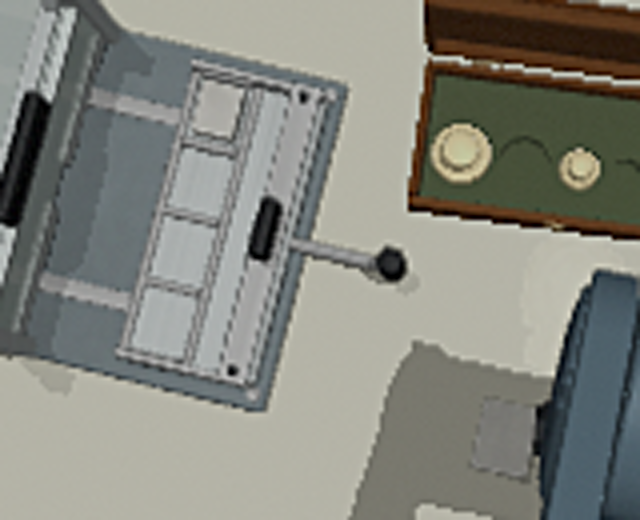

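The crop shows block A flat inside the end pocket at crop (217,107). Its measured centre is within 1 mm of the pocket centre.

Request:
servo_tool(commands=[[[0, 1, 20], 0, 44], [[0, 0, 35], 0, 44], [[0, 0, 30], 0, 44], [[0, 0, 17], 0, 44], [[0, 0, 8], 0, 44], [[0, 0, 0], 0, 15], [[0, 0, 0], 0, 15], [[0, 0, 0], 0, 15], [[0, 0, 0], 0, 15], [[0, 0, 0], 0, 15], [[0, 0, 0], 0, 15], [[0, 0, 0], 0, 15]])

```text
time_s: 16.05
eef_pos: [0.4342, 0.0371, 0.0253]
eef_rot: [0.0, 1.0, -0.018, 0.0]
wrist_force: [0.7, 0.0, -0.2]
opening: 0.174
grasp_force: 0.0
```

```bash
python3 - <<'E'
from h import *
to()
E
```

```text
t 16.05 tcp [0.4342 0.0371 0.0253] yaw_y -92.08 tilt [0. 0.] open 14.8 F [ 0.7  0.  -0.2] g 0.0 q6 1.42
```

Request:
servo_tool(commands=[[[0, 0, 0], 0, 44], [[0, 0, 0], 0, 44], [[0, 0, 0], 0, 44], [[0, 0, -30], 0, 44], [[0, 0, -50], 0, 44], [[0, -40, -50], 0, 44], [[-20, -50, 0], 0, 44], [[-20, -50, 0], 0, 44], [[-20, -50, 0], 0, 44], [[0, 0, 0], 0, 44]])

```text
time_s: 17.3
eef_pos: [0.3793, 0.231, 0.1541]
eef_rot: [-0.0, 1.0, -0.015, -0.0]
wrist_force: [0.5, -0.2, -0.2]
opening: 0.516
grasp_force: 0.0
```

```bash
python3 - <<'E'
from h import *
c=grab("top"); np.savez("top3.npz",**c); im=c["color"][:,:,::-1]
cv2.imwrite("pics/e.png",cv2.resize(im[200:320,290:480],None,fx=4,fy=4,interpolation=cv2.INTER_CUBIC))
for b in blocks(c): print(b)
to()
E
```

```text
(array([428.7, -11.9]), array([22.3, 29.7]), 1.5)
(array([ 442.4, -183.8]), array([23.6, 30. ]), 56.9)
(array([436.6, 117.9]), array([32.9, 40.7]), 170.0)
t 17.35 tcp [0.3802 0.2296 0.154 ] yaw_y -91.84 tilt [-0.0001  0.0002] open 43.7 F [ 0.3 -0.7  0.5] g 0.0 q6 1.88
```

View pics/e.png

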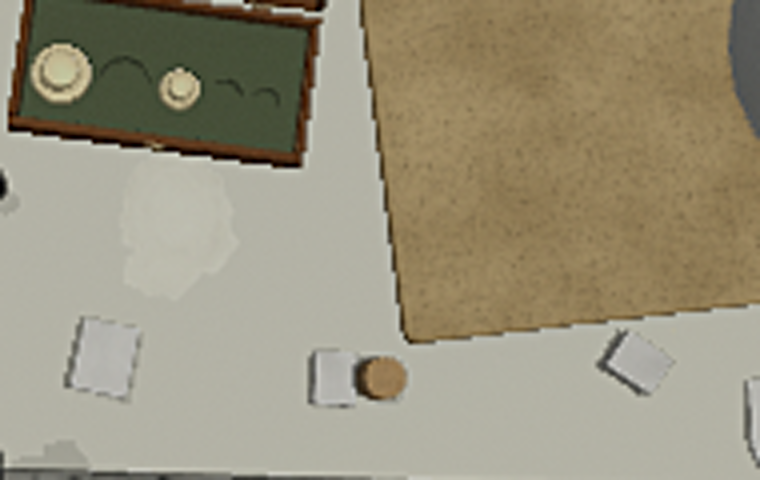

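The crop shows block B knocked against the cork: block at crop (332,378), cork at (382,378). A finger won't fit between them, so I'll grip B across its 30 mm side, carry it clear and regrip it.

Request:
servo_tool(commands=[[[0, 0, 0], -0.18, 50], [[0, 0, 0], -0.18, 50], [[0, 0, 0], -0.18, 50], [[0, 0, 0], -0.18, 50], [[0, 0, 0], -0.18, 50], [[0, 0, 0], -0.18, 50], [[0, 0, 0], -0.18, 50], [[0, 0, 0], -0.18, 50], [[0, 0, 0], -0.18, 50], [[-20, 4, 0], 0, 50], [[-40, 8, 0], 0, 50], [[-45, 9, 0], 0, 50], [[-45, 9, 0], 0, 50], [[-45, 9, 0], 0, 50], [[-42, 8, 20], 0, 50], [[0, 1, 20], 0, 50], [[0, 0, 0], 0, 50]])

```text
time_s: 19.48
eef_pos: [0.4308, -0.0094, 0.1128]
eef_rot: [-0.002, 0.704, 0.711, -0.001]
wrist_force: [0.2, 0.2, -0.3]
opening: 0.583
grasp_force: 0.0
```

```bash
python3 - <<'E'
from h import *
c=dict(np.load("top3.npz")); print(ray(c,290+95.5,200+94.5,.038))
to((.4287,-.008,.026))
E
```

```text
[ 0.42865516 -0.03584951  0.038     ]
t 19.475 tcp [ 0.4308 -0.0094  0.1128] yaw_y 0.56 tilt [ 0.0009 -0.0036] open 49.8 F [ 0.2  0.2 -0.3] g 0.0 q6 -0.31
 -> [ 0.4287 -0.008   0.026 ] [ 1.4 -1.8 86.8]
```

Request:
servo_tool(commands=[[[1, -2, 25], 0, 50], [[0, 0, 30], 0, 50], [[0, 0, 18], 0, 50], [[0, 0, 9], 0, 50], [[0, 0, 4], 0, 50], [[0, 0, 0], 0, 20], [[0, 0, 0], 0, 20], [[0, 0, 0], 0, 20], [[0, 0, 0], 0, 20], [[0, 0, 0], 0, 20], [[0, 0, 0], 0, 20]])

```text
time_s: 20.85
eef_pos: [0.4308, -0.0073, 0.029]
eef_rot: [0.001, 0.702, 0.712, 0.0]
wrist_force: [-2.1, -0.1, 6.8]
opening: 0.326
grasp_force: 59.4
```

Request:
servo_tool(commands=[[[2, 0, 0], 0, 20], [[6, 0, -10], 0, 20], [[15, 0, -10], 0, 20], [[20, 0, 0], 0, 20], [[7, 0, 0], 0, 20], [[0, 0, 0], 0, 20], [[0, 0, 10], 0, 20], [[0, 0, 7], 0, 20], [[0, 0, 2], 0, 20], [[0, 0, 0], 0, 20], [[0, 0, 0], 0, 50], [[0, 0, 0], 0, 50], [[0, 0, 0], 0, 50], [[0, 0, 0], 0, 50], [[0, 0, -35], 0, 50], [[0, 0, -50], 0, 50], [[0, 0, 0], 0, 50]])

```text
time_s: 22.98
eef_pos: [0.4326, 0.0424, 0.1177]
eef_rot: [0.003, 0.702, 0.712, 0.002]
wrist_force: [0.7, -0.2, -0.1]
opening: 0.585
grasp_force: 0.0
```

```bash
python3 - <<'E'
from h import *
c=grab("top"); np.savez("top4.npz",**c)
for b in blocks(c): print(b)
to()
E
```

```text
(array([ 442.4, -183.8]), array([23.6, 30. ]), 57.4)
t 23.025 tcp [0.431  0.0427 0.1157] yaw_y 0.75 tilt [-0.0008  0.0044] open 50.0 F [ 0.1 -0.2  0.2] g 0.0 q6 -0.19
```

Request:
servo_tool(commands=[[[-20, 1, 0], 0, 44], [[-40, 1, 0], 0, 44], [[-45, 2, 0], 0.08, 44], [[-42, 5, 0], 0.1, 44], [[-40, 10, 0], 0.1, 44], [[-32, 14, 0], 0.1, 44], [[0, 0, 0], 0.1, 44], [[0, 0, 0], 0.1, 44], [[0, 0, 0], 0, 44]])

```text
time_s: 24.15
eef_pos: [0.4444, -0.1795, 0.1125]
eef_rot: [-0.001, 0.877, 0.481, -0.001]
wrist_force: [-0.5, 0.0, -0.0]
opening: 0.511
grasp_force: 0.0
```

```bash
python3 - <<'E'
from h import *
P=cloud(dict(np.load("top0.npz"))); m=(P[...,0]>.465)&(P[...,0]<.5)&(P[...,1]>-.24)&(P[...,1]<-.14); print("board z",np.median(P[m][:,2]),P[m][:,2].max())
c=grab("top")
for b in blocks(c): print(b)
to((.4424,-.1838,.026))
E
```

```text
board z 0.011730629178258931 0.01797040646574987
(array([427.2,  38.1]), array([23.9, 29.9]), 1.0)
(array([436.5, 118. ]), array([32.9, 40.8]), 170.2)
t 24.2 tcp [ 0.4446 -0.1795  0.1128] yaw_y -32.37 tilt [ 0.0002 -0.0025] open 44.0 F [ 0.1  0.2 -0.2] g 0.0 q6 -0.07
 -> [ 0.4424 -0.1838  0.026 ] [-4.8  0.7 86.8]
```

```bash
python3 - <<'E'
from h import *
c=dict(np.load("top0.npz")); P=cloud(c)
def med(x0,x1,y0,y1):
    m=(P[...,0]>x0)&(P[...,0]<x1)&(P[...,1]>y0)&(P[...,1]<y1); return np.median(P[m],0).round(4),m.sum()
print("bench",med(.39,.42,-.24,-.14),"board",med(.48,.52,-.24,-.14),"blk",med(.438,.447,-.187,-.179))
col=c["color"].astype(int)
for u in range(430,475,4):
    v=[v for v in range(260,300) if col[v,u,0]-col[v,u,2]>35]; print(u,max(v),ray(c,u,max(v)+.5,.008)[:2].round(4),end="; ")
# second view: block in scene
s=dict(np.load("scene0.npz")); print(proj(s,(.4424,-.1838,.015)),proj(s,(.47,-.2,0)))
im=s["color"][225:275,410:480,::-1]; cv2.imwrite("pics/f.png",cv2.resize(im,None,fx=8,fy=8,interpolation=cv2.INTER_CUBIC))
E
```

```text
bench (array([ 0.405 , -0.19  , -0.0011]), np.int64(587)) board (array([ 0.5001, -0.19  ,  0.0121]), np.int64(769)) blk (array([ 0.4419, -0.183 ,  0.0148]), np.int64(14))
430 281 [ 0.4612 -0.1408]; 434 280 [ 0.4637 -0.1499]; 438 280 [ 0.464 -0.159]; 442 279 [ 0.4665 -0.1681]; 446 279 [ 0.4667 -0.1772]; 450 278 [ 0.4692 -0.1863]; 454 278 [ 0.4695 -0.1954]; 458 277 [ 0.472  -0.2045]; 462 277 [ 0.4722 -0.2136]; 466 277 [ 0.4725 -0.2227]; 470 276 [ 0.475  -0.2318]; 474 276 [ 0.4753 -0.2409]; (np.float64(444.599507703069), np.float64(245.0492537544975)) (np.float64(439.01047558094), np.float64(243.5003737586746))
```

View pics/f.png

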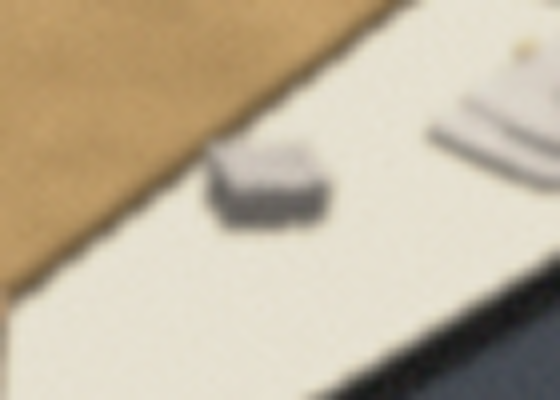

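The crop shows block C standing a few mm from the mat edge, and the mat looks thin. Its thickness is uncertain, so I'll go down with a narrow opening shifted away from the mat and watch the force.

Request:
servo_tool(commands=[[[-4, 0, 10], 0, 33], [[-4, -1, 20], 0, 33], [[0, 0, 20], 0, 33], [[0, 0, 15], 0, 33], [[0, 0, 0], 0, 33]])

```text
time_s: 24.82
eef_pos: [0.4392, -0.1855, 0.0476]
eef_rot: [-0.001, 0.877, 0.481, -0.001]
wrist_force: [-0.3, 0.6, 0.0]
opening: 0.39
grasp_force: 0.0
```

```bash
python3 - <<'E'
from h import *
to((.4385,-.1860,.031))
E
```

```text
t 24.825 tcp [ 0.4392 -0.1855  0.0476] yaw_y -32.46 tilt [ 0.0002 -0.0031] open 33.3 F [-0.3  0.6  0. ] g 0.0 q6 -0.08
 -> [ 0.4385 -0.186   0.031 ] [-0.8 -0.2 16.6]
```

Request:
servo_tool(commands=[[[0, 0, 4], 0, 33], [[0, 0, 4], 0, 33], [[0, 0, 4], 0, 33], [[0, 0, 2], 0, 33], [[0, 0, 2], 0, 33], [[0, 0, 0], 0, 33]])

```text
time_s: 25.58
eef_pos: [0.4401, -0.1861, 0.033]
eef_rot: [-0.0, 0.877, 0.481, -0.0]
wrist_force: [0.3, 0.6, 0.3]
opening: 0.387
grasp_force: 0.0
```

No contact, so I'll go a little lower and close.

Request:
servo_tool(commands=[[[0, 0, 2], 0, 33], [[0, 0, 2], 0, 33], [[0, 0, 0], 0, 15], [[0, 0, 0], 0, 15], [[0, 0, 0], 0, 15], [[0, 0, 0], 0, 15], [[0, 0, 0], 0, 15], [[0, 0, 0], 0, 15]])

```text
time_s: 26.58
eef_pos: [0.4403, -0.1863, 0.0292]
eef_rot: [0.0, 0.877, 0.481, 0.0]
wrist_force: [0.3, -0.7, 0.6]
opening: 0.254
grasp_force: 58.9
```

```bash
python3 - <<'E'
from h import *
to((.4401,-.1861,.13))
E
```

```text
t 26.575 tcp [ 0.4403 -0.1863  0.0292] yaw_y -32.49 tilt [-0.      0.0002] open 21.7 F [ 0.3 -0.7  0.6] g 58.9 q6 -0.08
 -> [ 0.4401 -0.1861  0.13  ] [   0.    -0.2 -100.8]
```

Request:
servo_tool(commands=[[[0, 0, -15], 0, 15], [[0, 0, -35], 0, 15], [[0, 0, -40], 0, 15], [[0, 0, -12], 0, 15], [[0, 0, 0], 0.173, 15], [[0, 0, 0], 0.173, 15], [[0, 0, 0], 0.173, 15], [[0, 0, 0], 0.173, 15], [[0, 0, 0], 0.173, 15], [[0, 0, 0], 0.173, 15], [[0, 0, 0], 0.173, 15], [[0, 0, 0], 0, 15]])

```text
time_s: 28.08
eef_pos: [0.4397, -0.1858, 0.1307]
eef_rot: [-0.0, 0.995, -0.103, -0.0]
wrist_force: [0.3, -0.7, -2.0]
opening: 0.257
grasp_force: 58.9
```

```bash
python3 - <<'E'
from h import *
to((.5726,.2957,.13))
E
```

```text
t 28.075 tcp [ 0.4397 -0.1858  0.1307] yaw_y -101.79 tilt [-0.0011 -0.0005] open 21.9 F [ 0.3 -0.7 -2. ] g 58.9 q6 1.13
 -> [0.5726 0.2957 0.13  ] [  31.7 -498.5    0.9]
```

Request:
servo_tool(commands=[[[1, -20, 0], 0, 15], [[3, -40, 0], 0, 15], [[3, -46, 0], 0, 15], [[3, -46, 0], 0, 15], [[3, -46, 0], 0, 15], [[3, -46, 0], 0, 15], [[3, -46, 0], 0, 15], [[3, -46, 0], 0, 15], [[3, -46, 0], 0, 15], [[3, -46, 0], 0, 15], [[2, -42, 0], 0, 15], [[2, -28, 0], 0, 15], [[0, 0, 0], 0, 15], [[0, 0, 0], 0, 15]])

```text
time_s: 29.82
eef_pos: [0.5734, 0.294, 0.1305]
eef_rot: [0.0, 0.995, -0.102, -0.001]
wrist_force: [0.4, -0.3, -1.1]
opening: 0.261
grasp_force: 59.0
```

```bash
python3 - <<'E'
from h import *
to((.5726,.2957,.050))
c=grab("top"); np.savez("top5.npz",**c)
for b in blocks(c): print(b)
E
```

```text
t 29.825 tcp [0.5734 0.294  0.1305] yaw_y -101.75 tilt [-0.0011  0.001 ] open 22.3 F [ 0.4 -0.3 -1.1] g 59.0 q6 2.07
 -> [0.5726 0.2957 0.05  ] [-1.  -1.6 80.5]
(array([427.4,  38.2]), array([24.2, 29.8]), 1.0)
(array([436.5, 118.1]), array([33.1, 40.7]), 170.5)
```

Request:
servo_tool(commands=[[[-1, -2, 20], 0, 15], [[0, 0, 30], 0, 15], [[0, 0, 15], 0, 15], [[0, 0, 8], 0, 15], [[0, 0, 4], 0, 15], [[0, 0, 0], 0, 15], [[0, 0, 0], 0, 15]])

```text
time_s: 30.75
eef_pos: [0.574, 0.2969, 0.055]
eef_rot: [-0.0, 0.995, -0.103, 0.001]
wrist_force: [0.7, -0.1, -0.3]
opening: 0.254
grasp_force: 59.0
```

```bash
python3 - <<'E'
from h import *
to((.5726,.2957,.0492))
E
```

```text
t 30.75 tcp [0.574  0.2969 0.055 ] yaw_y -101.87 tilt [ 0.0013 -0.0007] open 21.7 F [ 0.7 -0.1 -0.3] g 59.0 q6 2.07
 -> [0.5726 0.2957 0.0492] [-1.1  1.5  5.8]
```

Request:
servo_tool(commands=[[[-1, 1, 2], 0, 15], [[0, 0, 2], 0, 15], [[0, 0, 1], 0, 15], [[0, 0, 1], 0, 15], [[0, 0, 0], 0, 15]])

```text
time_s: 31.38
eef_pos: [0.5722, 0.296, 0.0491]
eef_rot: [0.0, 0.995, -0.103, -0.0]
wrist_force: [-4.1, -1.0, 8.4]
opening: 0.254
grasp_force: 60.0
```

Request:
servo_tool(commands=[[[0, 0, 0], 0, 32], [[0, 0, 0], 0, 32], [[0, 0, 0], 0, 32], [[0, 0, -20], 0, 32], [[0, 0, -35], 0, 32], [[0, 0, -35], 0, 44], [[-7, 21, 0], 0, 44], [[-13, 42, 0], 0, 44], [[-14, 45, 0], 0, 44], [[-14, 45, 0], 0, 44], [[-14, 45, 0], 0, 44], [[-13, 43, 0], 0, 44], [[-13, 41, 0], -0.11, 44], [[0, 0, 0], -0.115, 44], [[0, 0, 0], 0, 44], [[0, 0, 0], 0, 44]])

```text
time_s: 33.38
eef_pos: [0.4283, 0.0382, 0.1385]
eef_rot: [0.0, 1.0, 0.008, 0.0]
wrist_force: [-0.5, 0.1, 0.6]
opening: 0.518
grasp_force: 0.0
```

```bash
python3 - <<'E'
from h import *
c=grab("top"); np.savez("top6.npz",**c)
for b in blocks(c,.035,(215,265,190,275),80,600): print(b)
to((.4273,.0378,.026))
E
```

```text
(array([494.9, 308.5]), array([31.2, 35.4]), 168.5)
(array([500.7, 262. ]), array([16.5, 57.7]), 167.3)
(array([534.3, 299.9]), array([31. , 36.1]), 168.8)
(array([576.5, 293.3]), array([24.9, 29.6]), 168.7)
(array([545.6, 260.2]), array([ 31.5, 165.6]), 167.7)
(array([616.5, 284.5]), array([24.7, 29.5]), 168.5)
t 33.425 tcp [0.4282 0.0383 0.1383] yaw_y -89.05 tilt [0.0001 0.0001] open 43.9 F [ 0.5 -0.3  0. ] g 0.0 q6 1.37
 -> [0.4273 0.0378 0.026 ] [ -0.9   0.5 112.3]
```

Request:
servo_tool(commands=[[[-1, 1, 20], 0, 44], [[0, 0, 35], 0, 44], [[0, 0, 30], 0, 44], [[0, 0, 17], 0, 44], [[0, 0, 8], 0, 44], [[0, 0, 1], 0, 44], [[0, 0, 0], 0, 15], [[0, 0, 0], 0, 15], [[0, 0, 0], 0, 15], [[0, 0, 0], 0, 15], [[0, 0, 0], 0, 15], [[0, 0, 0], 0, 15], [[0, 0, 0], 0, 15]])

```text
time_s: 35.05
eef_pos: [0.4279, 0.037, 0.028]
eef_rot: [0.0, 1.0, 0.009, 0.001]
wrist_force: [-1.7, 1.0, 6.0]
opening: 0.259
grasp_force: 59.5
```

```bash
python3 - <<'E'
from h import *
to()
E
```

```text
t 35.05 tcp [0.4279 0.037  0.028 ] yaw_y -88.99 tilt [0.0018 0.0003] open 22.1 F [-1.7  1.   6. ] g 59.5 q6 1.36
```

Request:
servo_tool(commands=[[[0, 0, -15], 0, 15], [[0, 0, -35], 0, 15], [[0, 0, -40], 0.11, 15], [[0, 0, -10], 0.117, 15], [[4, -20, 0], 0, 15], [[8, -42, 0], 0, 15], [[8, -46, 0], 0, 15], [[8, -46, 0], 0, 15], [[8, -46, 0], 0, 15], [[8, -42, 0], 0, 15], [[6, -38, 0], 0, 15], [[0, 0, 0], 0, 15], [[0, 0, 0], 0, 15]])

```text
time_s: 36.67
eef_pos: [0.5337, 0.3001, 0.1273]
eef_rot: [0.0, 0.995, -0.104, -0.0]
wrist_force: [0.7, 0.4, -0.6]
opening: 0.259
grasp_force: 59.0
```

```bash
python3 - <<'E'
from h import *
to((.5365,.3037,.048))
E
```

```text
t 36.675 tcp [0.5337 0.3001 0.1273] yaw_y -101.96 tilt [-0.0004  0.0007] open 22.1 F [ 0.7  0.4 -0.6] g 59.0 q6 2.1
 -> [0.5365 0.3037 0.048 ] [ 2.1 -4.2 79.3]
```

Request:
servo_tool(commands=[[[2, -4, 20], 0, 15], [[0, 0, 25], 0, 15], [[0, 0, 17], 0, 15], [[0, 0, 8], 0, 15], [[0, 0, 3], 0, 15], [[0, 0, 0], 0, 15], [[0, 0, 0], 0, 15]])

```text
time_s: 37.55
eef_pos: [0.5375, 0.3043, 0.0549]
eef_rot: [-0.0, 0.995, -0.104, 0.001]
wrist_force: [-0.3, -0.7, -0.1]
opening: 0.261
grasp_force: 59.0
```

```bash
python3 - <<'E'
from h import *
to((.5365,.3037,.048))
E
```

```text
t 37.55 tcp [0.5375 0.3043 0.0549] yaw_y -101.98 tilt [ 0.0013 -0.0008] open 22.3 F [-0.3 -0.7 -0.1] g 59.0 q6 2.1
 -> [0.5365 0.3037 0.048 ] [-0.9  0.8  6.9]
```

Request:
servo_tool(commands=[[[-1, 1, 2], 0, 15], [[0, 0, 2], 0, 15], [[0, 0, 1], 0, 15], [[0, 0, 1], 0, 15], [[0, 0, 1], 0, 15], [[0, 0, 0], 0, 15]])

```text
time_s: 38.3
eef_pos: [0.5358, 0.3034, 0.0481]
eef_rot: [0.0, 0.995, -0.104, -0.0]
wrist_force: [-3.8, -1.5, 7.5]
opening: 0.259
grasp_force: 60.0
```

Request:
servo_tool(commands=[[[0, 0, 0], 0, 32], [[0, 0, 0], 0, 32], [[0, 0, 0], 0, 32], [[0, 0, -20], 0, 32], [[0, 0, -35], 0, 32], [[0, 0, -35], 0, 32], [[0, 30, 0], 0, 32], [[0, 50, 0], 0, 32], [[0, 50, 0], 0, 32], [[0, 40, 0], 0, 32], [[0, 0, 0], 0, 32]])

```text
time_s: 39.67
eef_pos: [0.5, 0.1348, 0.1379]
eef_rot: [0.0, 0.994, -0.106, -0.0]
wrist_force: [0.3, 0.1, 1.1]
opening: 0.374
grasp_force: 0.0
```

```bash
python3 - <<'E'
from h import *
c=grab("top"); np.savez("top7.npz",**c); im=c["color"][:,:,::-1]
for b in blocks(c,.035,(215,265,190,275),80,600): print(b)
print(blocks(c)); print(dark(c,228,265,220,250,.073))
cv2.imwrite("pics/g.png",cv2.resize(im[180:290,190:350],None,fx=4,fy=4,interpolation=cv2.INTER_CUBIC))
to((.5466,.2534,.137),(.5466,.2534,.0690))
E
```

```text
(array([494.5, 306.3]), array([31.4, 35.6]), 168.2)
(array([536.7, 300.1]), array([24.3, 30.3]), 169.4)
(array([575.8, 290.9]), array([25.5, 29.9]), 170.8)
(array([583.2, 257.1]), array([16.9, 86. ]), 167.7)
(array([616. , 282.3]), array([25.6, 29.7]), 168.3)
[(array([436.7, 117.7]), array([32. , 40.6]), 170.8)]
(array([0.54418746, 0.24852474]), 70, np.float64(170.1219278280518))
t 39.725 tcp [0.5005 0.136  0.1379] yaw_y -102.13 tilt [ 0.0005 -0.0003] open 31.8 F [ 0.3 -0.7 -0.7] g 0.0 q6 1.82
 -> [0.5466 0.2534 0.137 ] [  20.4 -124.4    1. ]
 -> [0.5466 0.2534 0.069 ] [-0.  0. 68.]
```

View pics/g.png

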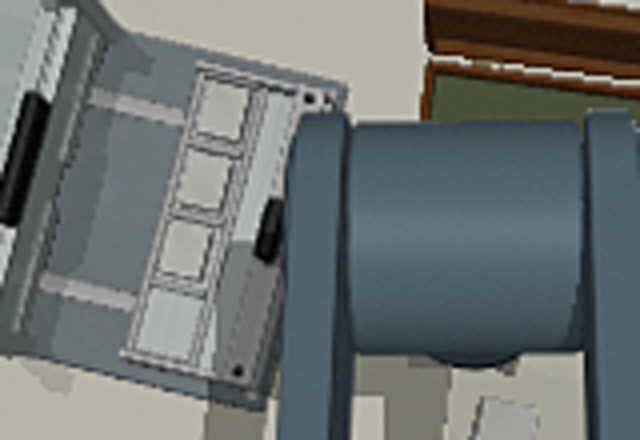

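The crop shows all three blocks flat in separate pockets, at crop (223,110), (202,180) and (186,248), and the fin at (270,230). The carriage has shifted about 2 mm outward, which is harmless. Next I'll close the gate.

Request:
servo_tool(commands=[[[5, -25, 0], 0, 32], [[8, -45, 0], 0, 32], [[7, -40, 0], 0, 32], [[0, -11, 0], 0, 32], [[0, 0, 20], 0, 32], [[0, 0, 25], 0, 32], [[0, 0, 15], 0, 32], [[0, 0, 8], 0, 32], [[0, 0, 0], 0, 32]])

```text
time_s: 40.85
eef_pos: [0.5449, 0.2507, 0.0685]
eef_rot: [0.0, 0.995, -0.105, -0.001]
wrist_force: [0.1, -1.2, 0.4]
opening: 0.374
grasp_force: 0.0
```

```bash
python3 - <<'E'
from h import *
c=dict(np.load("top1.npz")); print(dark(c,228,265,220,250,.073))
to((.5455,.2495,.069))
E
```

```text
(array([0.5452488 , 0.25139903]), 71, np.float64(169.29800794253956))
t 40.85 tcp [0.5449 0.2507 0.0685] yaw_y -102.02 tilt [-0.001   0.0005] open 31.9 F [ 0.1 -1.2  0.4] g 0.0 q6 2.01
 -> [0.5455 0.2495 0.069 ] [ 0.9  1.1 -0.5]
```

Request:
servo_tool(commands=[[[0, 0, 0], 0, 5], [[0, 0, 0], 0, 5], [[0, 0, 0], 0, 5], [[0, 0, 0], 0, 5], [[0, 0, 0], 0, 5], [[0, 0, 0], 0, 5]])

```text
time_s: 41.6
eef_pos: [0.5459, 0.2514, 0.0701]
eef_rot: [-0.0, 0.995, -0.104, 0.001]
wrist_force: [-0.5, -0.1, 6.3]
opening: 0.102
grasp_force: 60.2
```

Request:
servo_tool(commands=[[[0, -8, 0], 0, 5], [[0, -10, 0], 0, 5], [[0, -10, 0], 0, 5], [[0, -10, 0], 0, 5], [[0, -6, 0], 0, 5], [[0, -3, 0], 0, 5], [[0, -1, 0], 0, 5], [[0, 0, 0], 0, 5], [[0, 0, 0], 0, 5]])

```text
time_s: 42.72
eef_pos: [0.5559, 0.298, 0.0701]
eef_rot: [-0.0, 0.995, -0.104, 0.001]
wrist_force: [-1.0, -2.1, 6.2]
opening: 0.102
grasp_force: 60.5
```

```bash
python3 - <<'E'
from h import *
to((.5567,.3003,.0693))
E
```

```text
t 42.725 tcp [0.5559 0.298  0.0701] yaw_y -101.99 tilt [ 0.0016 -0.0002] open 8.7 F [-1.  -2.1  6.2] g 60.5 q6 2.08
 -> [0.5567 0.3003 0.0693] [ 0.3 -2.4  0.8]
```

Request:
servo_tool(commands=[[[0, -1, 0], 0, 5], [[0, -1, 0], 0, 5], [[0, 0, 0], 0, 5], [[0, 0, 0], 0, 5]])

```text
time_s: 43.22
eef_pos: [0.5563, 0.2997, 0.0701]
eef_rot: [0.0, 0.995, -0.104, 0.001]
wrist_force: [-1.2, -2.7, 6.1]
opening: 0.105
grasp_force: 60.6
```

Request:
servo_tool(commands=[[[0, 0, 0], 0, 30], [[0, 0, 0], 0, 30], [[0, 0, 0], 0, 30], [[0, 0, -20], 0, 30], [[0, 0, -40], 0, 40], [[0, 0, -40], 0, 40], [[0, 0, -15], 0, 40], [[0, -20, 0], 0, 40], [[0, -35, 0], 0, 40], [[0, -20, 0], 0, 40], [[0, 0, 0], 0, 40]])

```text
time_s: 44.6
eef_pos: [0.57, 0.3752, 0.1817]
eef_rot: [0.001, 0.995, -0.103, -0.001]
wrist_force: [-0.1, 0.4, -0.2]
opening: 0.47
grasp_force: 0.0
```

```bash
python3 - <<'E'
from h import *
to((.5727,.3755,.117))
c=grab("scene"); np.savez("sc1.npz",**c)
cv2.imwrite("pics/s1.png",cv2.resize(c["color"][190:390,110:330,::-1],None,fx=3.5,fy=3,interpolation=cv2.INTER_CUBIC))
E
```

```text
t 44.6 tcp [0.57   0.3752 0.1817] yaw_y -101.86 tilt [-0.0027  0.0015] open 40.1 F [-0.1  0.4 -0.2] g 0.0 q6 2.19
 -> [0.5727 0.3755 0.117 ] [ 2.8 -0.9 64.7]
```

View pics/s1.png

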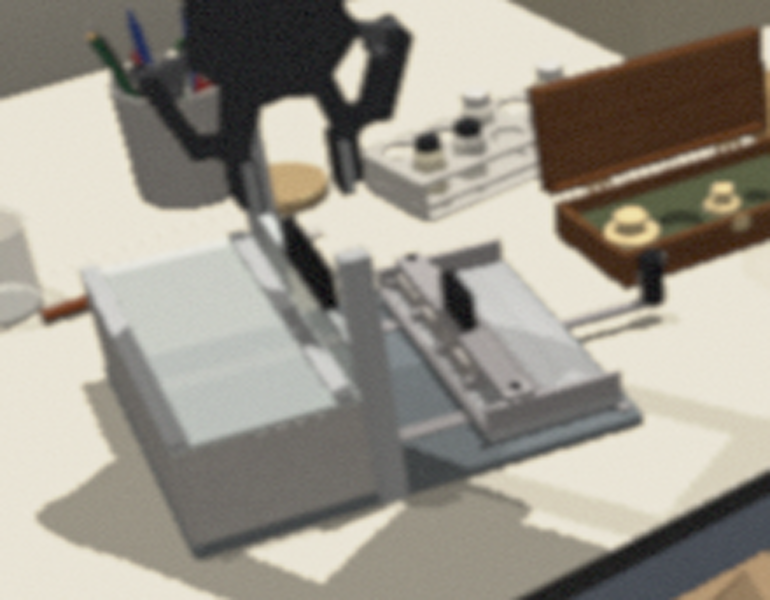

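The scene crop shows the gate closed over the blocks, with its fin at (458,298), and the open jaws above the sash handle at (312,262).

Request:
servo_tool(commands=[[[2, -1, 15], 0, 40], [[0, 0, 20], 0, 40], [[0, 0, 15], 0, 40], [[0, 0, 10], 0, 40], [[0, 0, 4], 0, 40], [[0, 0, 0], 0, 40]])

```text
time_s: 45.4
eef_pos: [0.5734, 0.3741, 0.1201]
eef_rot: [-0.0, 0.995, -0.104, 0.0]
wrist_force: [-0.0, 0.0, 0.2]
opening: 0.469
grasp_force: 0.0
```

Request:
servo_tool(commands=[[[0, 0, 0], 0, 5], [[0, 0, 0], 0, 5], [[0, 0, 0], 0, 5], [[0, 0, 0], 0, 5], [[0, 0, 0], 0, 5], [[0, 0, 0], 0, 5]])

```text
time_s: 46.15
eef_pos: [0.5739, 0.3752, 0.1211]
eef_rot: [-0.001, 0.995, -0.104, 0.001]
wrist_force: [1.3, 6.3, -0.3]
opening: 0.104
grasp_force: 61.3
```

Request:
servo_tool(commands=[[[0, 0, -4], 0, 5], [[0, 0, -8], 0, 5], [[0, 0, -10], 0, 5], [[0, 0, -10], 0, 5], [[0, 0, -10], 0, 5], [[0, 0, -10], 0, 5], [[0, 0, -10], 0, 5], [[0, 0, -10], 0, 5], [[0, 0, -6], 0, 5], [[0, 0, -3], 0, 5], [[0, 0, -2], 0, 5], [[0, 0, 0], 0, 5], [[0, 0, 0], 0, 5]])

```text
time_s: 47.78
eef_pos: [0.5738, 0.3752, 0.2009]
eef_rot: [-0.001, 0.995, -0.104, 0.001]
wrist_force: [9.4, 8.9, -13.5]
opening: 0.105
grasp_force: 59.6
```

Request:
servo_tool(commands=[[[0, 0, -2], 0, 5], [[0, 0, -2], 0, 5], [[0, 0, -1], 0, 5], [[0, 0, 0], 0, 5], [[0, 0, 0], 0, 5]])

```text
time_s: 48.4
eef_pos: [0.5737, 0.3751, 0.201]
eef_rot: [-0.001, 0.995, -0.105, -0.0]
wrist_force: [19.7, 15.1, -35.6]
opening: 0.105
grasp_force: 58.3
```

Request:
servo_tool(commands=[[[0, 0, 2], 0, 5], [[0, 0, 3], 0, 5], [[0, 0, 0], 0, 5]])

```text
time_s: 48.78
eef_pos: [0.5738, 0.3751, 0.2009]
eef_rot: [-0.001, 0.995, -0.104, 0.0]
wrist_force: [9.6, 9.9, -13.8]
opening: 0.107
grasp_force: 61.7
```

Request:
servo_tool(commands=[[[0, 0, 0], 0, 40], [[0, 0, 0], 0, 40], [[0, 0, 0], 0, 40], [[0, 0, 0], 0, 40], [[0, 0, -20], 0, 40], [[0, 0, -35], 0, 40], [[0, 0, 0], 0, 40]])

```text
time_s: 49.65
eef_pos: [0.5754, 0.375, 0.264]
eef_rot: [-0.002, 0.995, -0.104, 0.004]
wrist_force: [0.8, 1.2, 0.4]
opening: 0.465
grasp_force: 0.0
```

```bash
python3 - <<'E'
from h import *
to()
c=grab("scene"); np.savez("sc2.npz",**c)
cv2.imwrite("pics/s2.png",cv2.resize(c["color"][160:380,110:330,::-1],None,fx=2.7,fy=2.7,interpolation=cv2.INTER_CUBIC))
for zc in (.190,.199,.209): print(proj(c,(.573-.036*.978,.376+.036*.208,zc)),proj(c,(.573+.036*.978,.376-.036*.208,zc)))
E
```

```text
t 49.65 tcp [0.5754 0.375  0.264 ] yaw_y -101.98 tilt [ 0.0072 -0.005 ] open 39.7 F [0.8 1.2 0.4] g 0.0 q6 2.19
(np.float64(198.83199618781617), np.float64(251.3526157216898)) (np.float64(186.36461798925444), np.float64(232.69476849840916))
(np.float64(198.1638945979497), np.float64(246.8430004852357)) (np.float64(185.67407640289494), np.float64(228.3456991112712))
(np.float64(197.4136121317287), np.float64(241.7786730047535)) (np.float64(184.8990504292136), np.float64(223.4645423454))
```

View pics/s2.png

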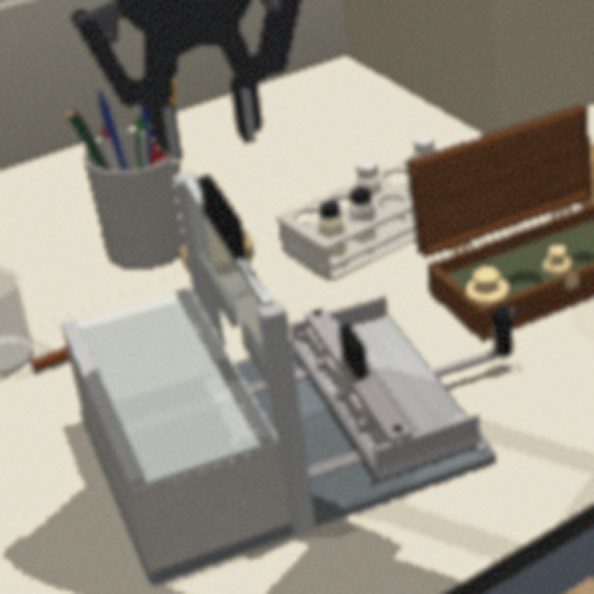

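The handle top projects to z of about 0.207, so the sash is up about 83 mm and at its stop. The carriage is still out.

Request:
servo_tool(commands=[[[0, 20, 0], 0, 0], [[-1, 40, 0], 0, 0], [[-1, 45, 0], 0, 0], [[-1, 45, 0], 0, 0], [[0, 45, 0], 0, 0], [[0, 33, 0], 0, 0], [[0, 0, 40], 0, 0], [[0, 0, 40], 0, 0], [[0, 0, 40], 0, 0], [[0, 0, 0], 0, 0]])

```text
time_s: 50.95
eef_pos: [0.5198, 0.1513, 0.1346]
eef_rot: [0.001, 0.995, -0.105, -0.004]
wrist_force: [0.4, -0.4, 0.4]
opening: 0.001
grasp_force: 0.0
```

```bash
python3 - <<'E'
from h import *
to((.5254,.154,.052))
c=grab("top"); np.savez("top8.npz",**c)
try: print(dark(c,272,296,234,258,.056), dark(c,226,265,218,250,.073))
except Exception as e: print(e)
c=grab("scene"); P=cloud(c); u,v=proj(c,(.5318,.1843,.05)); print(u,v)
E
```

```text
t 50.95 tcp [0.5198 0.1513 0.1346] yaw_y -102.0 tilt [-0.0081  0.0023] open 0.1 F [ 0.4 -0.4  0.4] g 0.0 q6 1.84
 -> [0.5254 0.154  0.052 ] [ 5.6 -4.  82.5]
1-dimensional array given. Array must be at least two-dimensional
295.9590264941314 276.1910272342145h.py:22: RuntimeWarning: Mean of empty slice.
  return p.mean(0),len(p),np.degrees(np.arctan2(*np.linalg.svd(p-p.mean(0))[2][0][::-1]))
  ret = ret.dtype.type(ret / rcount)
```

Request:
servo_tool(commands=[[[6, 0, 20], 0, 0], [[0, 0, 30], 0, 0], [[0, 0, 20], 0, 0], [[0, 0, 10], 0, 0], [[0, 0, 3], 0, 0], [[0, 0, 0], 0, 0]])

```text
time_s: 51.8
eef_pos: [0.5297, 0.1505, 0.0562]
eef_rot: [-0.0, 0.995, -0.104, 0.001]
wrist_force: [-0.1, -0.3, -0.5]
opening: 0.0
grasp_force: 0.0
```

```bash
python3 - <<'E'
from h import *
to((.5254,.154,.052))
c=grab("scene")
cv2.imwrite("pics/s3.png",cv2.resize(c["color"][180:330,170:370,::-1],None,fx=3.5,fy=3.5,interpolation=cv2.INTER_CUBIC))
E
```

```text
t 51.8 tcp [0.5297 0.1505 0.0562] yaw_y -101.98 tilt [ 0.0017 -0.0005] open 0.0 F [-0.1 -0.3 -0.5] g 0.0 q6 1.84
 -> [0.5254 0.154  0.052 ] [-4.9 -2.5  4.2]
```

View pics/s3.png

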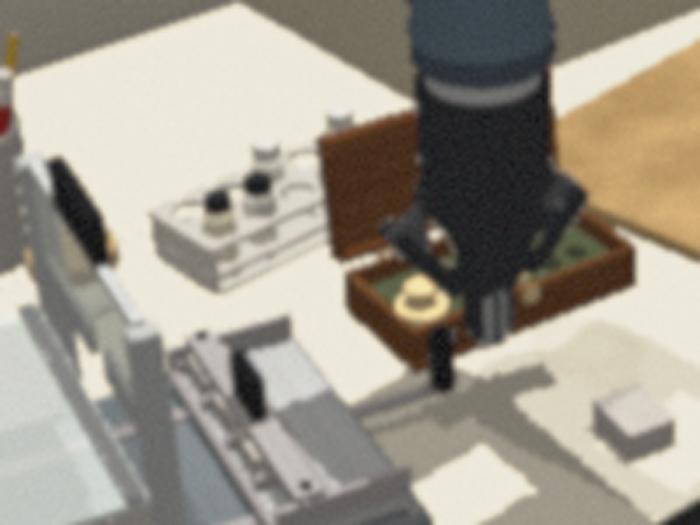

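The scene crop shows the closed fingers (490,315) just behind the knob (441,355). The sash is up and the path is clear.

Request:
servo_tool(commands=[[[-5, 0, 4], 0, 0], [[0, -4, 0], 0, 0], [[0, -4, 0], 0, 0], [[0, -4, 0], 0, 0], [[0, -6, 0], 0, 0], [[0, -8, 0], 0, 0], [[0, -8, 0], 0, 0], [[0, 0, 0], 0, 0]])

```text
time_s: 52.85
eef_pos: [0.5312, 0.1857, 0.0511]
eef_rot: [-0.0, 0.995, -0.104, 0.0]
wrist_force: [-1.0, 0.0, 0.0]
opening: 0.001
grasp_force: 0.0
```

```bash
python3 - <<'E'
from h import *
to((.5254+.208*.144,.154+.978*.152,.052))
c=grab("top"); print(dark(c,215,265,210,250,.073))
E
```

```text
t 52.85 tcp [0.5312 0.1857 0.0511] yaw_y -101.96 tilt [ 0.0002 -0.001 ] open 0.1 F [-1.  0.  0.] g 0.0 q6 1.9
 -> [0.555352 0.302656 0.052   ] [  -0.6 -119.4   -0.8]
(array([0.56010765, 0.31993798]), 76, np.float64(167.6253151837857))
```

Request:
servo_tool(commands=[[[0, -6, 0], 0, 0], [[0, -8, 0], 0, 0], [[0, -8, 0], 0, 0], [[0, -8, 0], 0, 0], [[0, -8, 0], 0, 0], [[0, -8, 0], 0, 0], [[0, -8, 0], 0, 0], [[0, -8, 0], 0, 0], [[0, -8, 0], 0, 0], [[0, -8, 0], 0, 0], [[0, -8, 0], 0, 0], [[0, -8, 0], 0, 0], [[0, -8, 0], 0, 0], [[0, -6, 0], 0, 0], [[0, 0, 0], 0, 0]])

```text
time_s: 54.78
eef_pos: [0.5536, 0.2915, 0.0513]
eef_rot: [-0.001, 0.995, -0.104, 0.0]
wrist_force: [0.1, -0.7, 0.1]
opening: 0.005
grasp_force: 0.0
```

Request:
servo_tool(commands=[[[0, -3, 0], 0, 0], [[0, -3, 0], 0, 0], [[0, -2, 0], 0, 0], [[0, -2, 0], 0, 0], [[0, 0, 0], 0, 0]])

```text
time_s: 55.4
eef_pos: [0.5555, 0.3005, 0.0512]
eef_rot: [-0.0, 0.995, -0.104, 0.0]
wrist_force: [-1.6, -2.9, 1.0]
opening: -0.001
grasp_force: 1.4
```

```bash
python3 - <<'E'
from h import *
to((.5312,.1857,.0511))
E
```

```text
t 55.4 tcp [0.5555 0.3005 0.0512] yaw_y -101.98 tilt [ 0.     -0.0004] open -0.1 F [-1.6 -2.9  1. ] g 1.4 q6 2.09
 -> [0.5312 0.1857 0.0511] [  0.  117.3   0. ]
```

Request:
servo_tool(commands=[[[0, -2, 0], 0, 0], [[0, -1, 0], 0, 0], [[0, -1, 0], 0, 0], [[0, 0, 0], 0, 0]])

```text
time_s: 55.9
eef_pos: [0.5559, 0.3021, 0.0511]
eef_rot: [0.002, 0.995, -0.104, -0.001]
wrist_force: [-4.9, -12.6, 7.6]
opening: 0.001
grasp_force: 6.5
```

Request:
servo_tool(commands=[[[0, -1, 0], 0, 0], [[0, -1, 0], 0, 0], [[0, 0, 0], 0, 0]])

```text
time_s: 56.28
eef_pos: [0.556, 0.3023, 0.0511]
eef_rot: [0.003, 0.995, -0.104, -0.002]
wrist_force: [-6.9, -19.9, 10.9]
opening: 0.002
grasp_force: 10.5
```

Request:
servo_tool(commands=[[[0, 4, 0], 0, 0], [[0, 15, 0], 0, 0], [[0, 30, 0], 0, 0], [[0, 30, -30], 0, 0], [[0, 20, -40], 0, 40], [[0, 0, -45], 0, 40], [[0, 0, -45], 0, 40], [[0, 0, -45], 0, 40], [[0, 0, -10], 0, 40], [[0, 0, 0], 0, 40]])

```text
time_s: 57.52
eef_pos: [0.5364, 0.2092, 0.2664]
eef_rot: [-0.0, 0.995, -0.104, 0.001]
wrist_force: [-0.4, 0.9, -0.1]
opening: 0.47
grasp_force: 0.0
```

```bash
python3 - <<'E'
from h import *
to((.5738,.3752,.264),(.5738,.3752,.201))
c=grab("top"); np.savez("top9.npz",**c); im=c["color"][:,:,::-1]
try: print(dark(c,225,275,210,255,.056))
except Exception as e: print(e)
cv2.imwrite("pics/i.png",cv2.resize(im[160:290,135:300],None,fx=4,fy=4,interpolation=cv2.INTER_CUBIC))
E
```

```text
t 57.525 tcp [0.5364 0.2092 0.2664] yaw_y -101.98 tilt [ 0.0014 -0.0009] open 40.1 F [-0.4  0.9 -0.1] g 0.0 q6 1.95
 -> [0.5738 0.3752 0.264 ] [   2.1 -170.2    2.6]
 -> [0.5738 0.3752 0.201 ] [-0.1  0.1 63. ]
(array([0.55350585, 0.31882505]), 3, np.float64(-88.43981385472522))
```

View pics/i.png

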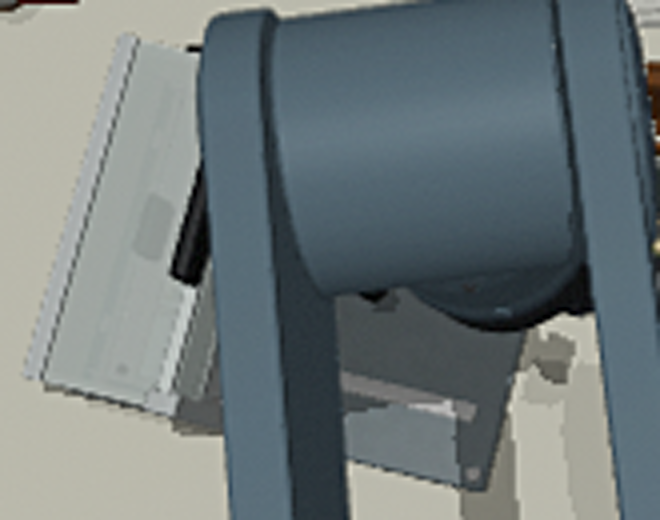

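The crop shows the carriage inside the box, with the fin faintly visible through the roof at (155,228). The knob's derived position, y of about 0.324, is 53–54 mm in front of the sash, so the carriage is home.

Request:
servo_tool(commands=[[[0, -20, 0], 0, 40], [[1, -40, 0], 0, 40], [[1, -45, 0], 0, 40], [[0, -40, 0], 0, 40], [[0, -25, 0], 0, 40], [[0, 0, 15], 0, 40], [[0, 0, 20], 0, 40], [[0, 0, 15], 0, 40], [[0, 0, 10], 0, 40], [[0, 0, 5], 0, 40], [[0, 0, 0], 0, 40]])

```text
time_s: 58.95
eef_pos: [0.5736, 0.3748, 0.2011]
eef_rot: [-0.0, 0.995, -0.105, 0.0]
wrist_force: [-0.3, -0.0, 0.3]
opening: 0.469
grasp_force: 0.0
```

Request:
servo_tool(commands=[[[0, 0, 0], 0, 5], [[0, 0, 0], 0, 5], [[0, 0, 0], 0, 5], [[0, 0, 0], 0, 5], [[0, 0, 0], 0, 5], [[0, 0, 0], 0, 5]])

```text
time_s: 59.7
eef_pos: [0.5739, 0.3753, 0.2018]
eef_rot: [-0.0, 0.995, -0.104, 0.001]
wrist_force: [1.2, 2.8, 4.3]
opening: 0.103
grasp_force: 61.6
```

Request:
servo_tool(commands=[[[0, 0, 4], 0, 5], [[0, 0, 8], 0, 5], [[0, 0, 10], 0, 5], [[0, 0, 10], 0, 5], [[0, 0, 10], 0, 5], [[0, 0, 10], 0, 5], [[0, 0, 10], 0, 5], [[0, 0, 8], 0, 5], [[0, 0, 4], 0, 5], [[0, 0, 2], 0, 5], [[0, 0, 0], 0, 5]])

```text
time_s: 61.08
eef_pos: [0.5739, 0.3753, 0.1251]
eef_rot: [-0.0, 0.995, -0.104, 0.0]
wrist_force: [4.3, 3.5, 1.4]
opening: 0.108
grasp_force: 61.5
```

Request:
servo_tool(commands=[[[0, 0, 2], 0, 5], [[0, 0, 2], 0, 5], [[0, 0, 2], 0, 5], [[0, 0, 0], 0, 5]])

```text
time_s: 61.58
eef_pos: [0.5739, 0.3753, 0.1191]
eef_rot: [-0.0, 0.995, -0.104, 0.0]
wrist_force: [4.2, 3.9, 3.3]
opening: 0.103
grasp_force: 61.6
```

Request:
servo_tool(commands=[[[0, 0, 1], 0, 5], [[0, 0, 1], 0, 5], [[0, 0, 1], 0, 5], [[0, 0, 1], 0, 5], [[0, 0, 0], 0, 5]])

```text
time_s: 62.2
eef_pos: [0.5739, 0.3753, 0.117]
eef_rot: [-0.0, 0.995, -0.104, 0.001]
wrist_force: [-0.3, 1.2, 14.0]
opening: 0.106
grasp_force: 63.3
```

Contact at the bottom: 14 N, with TCP travel of 84.8 mm. I'll press slightly more, then release and retreat.

Request:
servo_tool(commands=[[[0, 0, 1], 0, 5], [[0, 0, 1], 0, 5], [[0, 0, 0], 0, 5]])

```text
time_s: 62.58
eef_pos: [0.574, 0.3753, 0.117]
eef_rot: [-0.0, 0.995, -0.104, 0.001]
wrist_force: [-5.6, -1.0, 23.3]
opening: 0.101
grasp_force: 64.8
```

Request:
servo_tool(commands=[[[0, 0, -2], 0, 5], [[0, 0, 0], 0, 40], [[0, 0, 0], 0, 40], [[0, 0, 0], 0, 40], [[0, 0, 0], 0, 40], [[0, 0, -20], 0, 40], [[0, 0, -40], 0, 40], [[0, 0, -45], 0, 40], [[0, 0, -20], 0, 40], [[0, 40, 0], 0, 40], [[0, 50, 0], 0, 40], [[0, 55, 0], 0, 40], [[0, 55, 0], 0, 40], [[0, 55, 0], 0, 40], [[0, 55, 0], 0, 40], [[0, 55, 0], 0, 40], [[0, 55, 0], 0, 40], [[0, 0, 0], 0, 40]])

```text
time_s: 64.82
eef_pos: [0.4855, -0.039, 0.2401]
eef_rot: [0.0, 0.994, -0.107, -0.0]
wrist_force: [0.2, -0.4, -0.4]
opening: 0.465
grasp_force: 0.0
```

```bash
python3 - <<'E'
from h import *
to()
c=grab("top"); np.savez("top10.npz",**c); im=c["color"][:,:,::-1]
for a in ((225,275,210,255,.056),(150,185,190,240,.073),(185,206,198,240,.124)):
    try: print(dark(c,*a))
    except Exception as e: print("none",a)
P=cloud(c); m=np.zeros((480,640),bool); m[198:240,185:206]=(c["color"].max(2)<60)[198:240,185:206]; print("sash z p90",np.percentile(P[m][:,2],[10,50,90]))
s=grab("scene")["color"][:,:,::-1]
t=cv2.resize(im[160:290,135:300],(400,315),interpolation=cv2.INTER_CUBIC); q=cv2.resize(s[190:390,110:330],(400,315),interpolation=cv2.INTER_CUBIC)
cv2.imwrite("pics/j.png",np.hstack([t,q]))
E
```

```text
t 64.825 tcp [ 0.4855 -0.039   0.2401] yaw_y -102.3 tilt [-0.0002  0.0007] open 39.7 F [ 0.2 -0.4 -0.4] g 0.0 q6 1.46
(array([0.56019525, 0.31772496]), 28, np.float64(-176.2108222293908))
none (150, 185, 190, 240, 0.073)
(array([0.57178838, 0.37219444]), 174, np.float64(167.76697859871373))
sash z p90 [0.10252875 0.12022408 0.1245281 ]h.py:22: RuntimeWarning: Mean of empty slice.
  return p.mean(0),len(p),np.degrees(np.arctan2(*np.linalg.svd(p-p.mean(0))[2][0][::-1]))
  ret = ret.dtype.type(ret / rcount)
```

View pics/j.png

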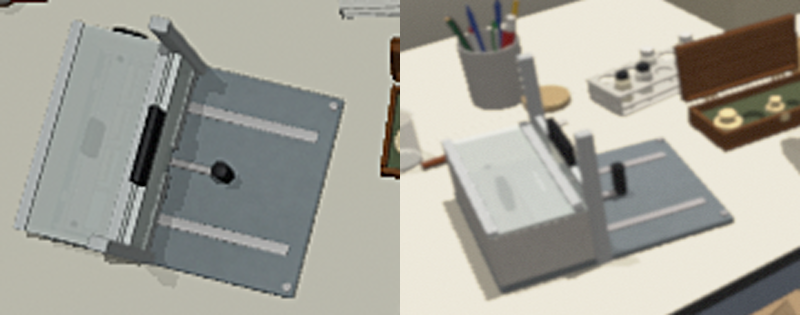

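The sash is down and the knob stands outside. Since the stop was judged by force, I'll check the carriage travel more accurately from the knob's top-disc edges before handing in.

```bash
python3 - <<'E'
from h import *
from scipy.ndimage import map_coordinates
ex=np.array([.2079,.9781]); ey=np.array([-.9781,.2079]); O=np.array([.5739,.3753])
def prof(c,z,x0,x1,ys):
    g=c["color"].mean(2); xs=np.arange(x0,x1,.0005); a=[]
    for y in ys:
        uv=np.array([proj(c,(*(O+x*ex+y*ey),z)) for x in xs]); a.append(map_coordinates(g,[uv[:,1],uv[:,0]],order=1))
    return xs,np.mean(a,0)
def edges(xs,p):
    i=np.argmin(p); lo=p[i]
    r=[]
    for s in(1,-1):
        q=p[i::s]; X=xs[i::s]; pk=q[:min(len(q),40)].max(); k=np.argmax(q>(lo+pk)/2); r.append(round(X[k]*1000,1))
    return r
T0,T10=dict(np.load("top0.npz")),dict(np.load("top10.npz")); sc0=dict(np.load("scene0.npz")); 
from bench import ctrl
sc=ctrl.camera("scene"); np.savez("sc10.npz",**sc)
for n,c,x0,x1 in(("top0",T0,-.225,-.165),("top10",T10,-.085,-.03),("sc0",sc0,-.225,-.165),("sc10",sc,-.085,-.03)):
    for yc in (-.003,0,.003): print(n,"knob far/near edge",edges(*prof(c,.056,x0,x1,[yc])),end=" ")
    print()
for n,c in(("top0",T0),("top10",T10),("sc0",sc0),("sc10",sc)): print(n,"sash handle",edges(*prof(c,.124,-.03,.03,[-.02,-.01,0,.01,.02])),"end of plate",)
for n in range(0,8):
    if n in(0,1,2,4,7): c=dict(np.load(f"top{n}.npz")); print(n,"fin",edges(*prof(c,.073,*((-.1,-.05) if n==0 else (-.15,-.1)),[-.01,-.005,0,.005,.01])))
E
```

```text
top0 knob far/near edge [np.float64(-187.0), np.float64(-198.0)] top0 knob far/near edge [np.float64(-185.0), np.float64(-201.0)] top0 knob far/near edge [np.float64(-183.5), np.float64(-203.0)] 
top10 knob far/near edge [np.float64(-49.5), np.float64(-65.0)] top10 knob far/near edge [np.float64(-48.5), np.float64(-68.5)] top10 knob far/near edge [np.float64(-48.5), np.float64(-70.5)] 
sc0 knob far/near edge [np.float64(-166.0), np.float64(-179.0)] sc0 knob far/near edge [np.float64(-215.0), np.float64(-221.0)] sc0 knob far/near edge [np.float64(-179.5), np.float64(-193.5)] 
sc10 knob far/near edge [np.float64(-46.5), np.float64(-59.5)] sc10 knob far/near edge [np.float64(-46.0), np.float64(-60.0)] sc10 knob far/near edge [np.float64(-45.0), np.float64(-59.5)] 
top0 sash handle [np.float64(4.5), np.float64(-12.0)] end of plate
top10 sash handle [np.float64(3.0), np.float64(-13.5)] end of plate
sc0 sash handle [np.float64(13.0), np.float64(-4.5)] end of plate
sc10 sash handle [np.float64(12.5), np.float64(-2.5)] end of plate
0 fin [np.float64(-70.0), np.float64(-84.5)]
1 fin [np.float64(-121.0), np.float64(-134.5)]
2 fin [np.float64(-121.0), np.float64(-134.5)]
4 fin [np.float64(-121.0), np.float64(-134.5)]
7 fin [np.float64(-124.0), np.float64(-138.0)]
```

The checks agree. The carriage started about 6 mm in and the knob moved about 137 mm. The knob centre is now about 54 mm in front of the sash in both views, against a firm stop, and the sash is at its bottom stop.

```bash
python3 -c "
from bench import ctrl
print(ctrl.hand_in())"
```

```text
the job is handed in; nothing more can be done
None
```

I handed the job in: all three small blocks lie flat in their own pockets under the closed gate, the carriage is home and the sash is fully down; hand-in gave no verdict, and the home position rests on a firm stop and camera checks good to 1–2 mm.

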